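Load the electrode stack of an electrolysis cell

ROBOT

A 7-joint arm with a two-finger parallel gripper is mounted at the origin on the work surface. World frame = base frame: x ahead of the robot, y to its left, z up, the work surface at z = 0. Lengths are in m, angles in rad, forces in N, time in s.
With the tool pointing down it reaches from about 0.35 to 0.9 m from the base axis. Payload 8.1 kg.
Tool frame: the origin (TCP) lies midway between the tips of the shut fingers; the grasp point (between the pads) lies arm.tcp_to_grasp behind it (arm.tcp_to_grasp is the distance from the TCP to the grasp point, in m); z points along the fingers, y is the line along which they close (so a half turn about z gives the same grasp; the last joint's range is limited). The gripper opens to 92 mm and grips with 3 to 60 N. Pads are 19 mm wide; open, the fingers measure 130 mm over their backs; the gripper's body (75 mm by 190 mm) begins 47 mm behind the grasp point.
Start: joints at [1.211, 0.434, 0.025, 1.573, -0.012, 1.134, -0.075], TCP at [0.159, -0.605, 0.227] pointing down, gripper open.
Joint ranges: [-2.62, 2.62], [-0.44, 2.09], [-1.27, 1.32], [0.08, 2.57], [-1.32, 4.46], [0.12, 2], [-2.74, 2.74]. Speed limits (rad/s): [2.22, 2.22, 3.01, 3.01, 3.14, 3.14, 3.14].

INTERFACE

Orientations are given as a rotation vector (axis times angle).
In Python, from cell import observe, get_image, arm gives the robot as it stands. The module is installed in compiled form; this text tells all that it offers.
- The arm moves only by the tool drive_tool, never from a script. Its argument "steps" is a list of rows, each a list of 5 numbers: the closure, from 0 (fully open) to 1 (shut), then the shift along the world's x, y, z in mm, then the turn about the world's z in rad. In form: [[hand, x, y, z, roll], ...]. A call has 1 to 20 rows; each row shifts and turns the commanded pose from where the row before left it; what a row does not reach is not made up. A row lasts 1/12 s, in which the tool goes at most 41.7 mm and 7.16 degrees, less where a joint would pass 70% of its speed; a pose out of reach is approached as far as the arm can. A call with a gripper value outside its range is refused whole. The fingers move at their own pace and stop on an object; "grip_force" is the grip in N (left out, the last holds). Time passes only in rows, so rows that do not move let the fingers close. It gives the time, the measured TCP pose, the force, the opening and the grip force at its end, in the units of the state.
- observe(): the state, without advancing time (a new reading comes with each control period).
- get_image(name): name is "side" or "top"; returns a dict with "image" (400x640x3 uint8, red, green, blue), "vfov" (degrees; the focal length in pixels is half the picture's height over the tangent of half this angle, whatever the lens; pixels are square), "cx", "cy" (the principal point, pixels), "k1" (the pictures are not rectified: a ray, as slopes to the right and down, at radius r is drawn at 1 + k1 r^2 times it, then the intrinsics apply), "xyz" and "attitude" of the camera in the world. Camera axes: x right, y down, z forward; pixel columns grow to the right and rows downward; lengths in m; the calibration is good to about 2 mm. A picture is of the moment at which its call begins. There is no depth.
- arm.sign_off(): hands the job in; it is judged then, once.
The state is a dict: "clock": time; "joints": joint angles; "dq": joint speeds; "joint_efforts": joint torques, N m; "position": TCP position; "ee_rot": TCP orientation; "force": force on the tool from outside, world axes, zero at the start; "ft_torque": the same for the moment, N m; "width": opening from 0.0 (shut) to 1.0 (fully open); "gripper_force": force on a finger pad.
Only numpy, scipy, OpenCV 4.12 (cv2) and the standard library are available. Lean on these libraries where they do the work, as an engineer would, in place of code of your own. Each camera call takes 0.05 s, during which the arm holds its last target. There are 200 camera calls.

TASK

Load the electrolysis cell with all the electrode plates lying on the bench: flip both spring clips off the lid, lay the lid flat on the blue mat, then stack the plates fully home on the splined hub, lowering each one rather than dropping it, copper first and then alternately steel and copper, every copper tab pointing to the red post and every steel tab to the black post. Then put the lid back on the cell so that it sits flat and close both clips over it, leaving the other things on the bench undisturbed.

Things in the scene. Friction and masses are not known exactly. Their poses are not given: they have to be found in the camera images.
- tank: electrolysis cell: open grey box fixed to the bench, 170 mm (x) by 154 mm (y), 95 mm high, walls 5 mm, white splined hub in its middle. Origin: centre of its underside; x points to the red terminal post on its +x end, the black post is on its -x end; sprung clips on its +y and -y sides
- hub_seat (a point): centre of the seat at the hub's foot, 30 mm above the bench, axes as the tank's; the lowest plate rests here, each further one 10 mm higher. Hub: core radius 9.5 mm with 6 ribs (outer radius 13.5 mm, at 30, 90.. degrees from x) up to 43 mm above the seat, then a cone to 54 mm. Plates pass with 1.7 mm play when their x lies along the tank's x, either way (or at 60 degree steps)
- red_post (a point): tip of the red terminal post, outside the tank's +x wall; copper tabs point to it
- black_post (a point): tip of the black terminal post, outside the tank's -x wall; steel tabs point to it
- clip_left (a joint): angle of the left sprung bale clip (wire loop, yellow thumb tab) on the tank's +y side: 0 = closed, upright, hooked over the lid's edge; 0.9 = off, leaning outwards. Over-centre spring: snaps open above about 0.45, shut below; 2 to 6 N at the tab. Pivot along the tank's x, 85 mm from its middle, 62 mm above the bench. To shut, carry the tab up along its arc: a level push may jam
- clip_right (a joint): angle of the right sprung bale clip (wire loop, yellow thumb tab) on the tank's -y side: 0 = closed, upright, hooked over the lid's edge; 0.9 = off, leaning outwards. Over-centre spring: snaps open above about 0.45, shut below; 2 to 6 N at the tab. Pivot along the tank's x, 85 mm from its middle, 62 mm above the bench. To shut, carry the tab up along its arc: a level push may jam
- clip_left_tab (a point): top end of the left clip's yellow thumb tab, 74 mm from the pivot; the tab is 52 mm wide along the pivot, 6 mm thick and fills the 36 mm from here towards the pivot. Closed, it stands upright and its top is 136 mm above the bench (33 mm above the lid's top)
- clip_right_tab (a point): top end of the right clip's yellow thumb tab, 74 mm from the pivot; the tab is 52 mm wide along the pivot, 6 mm thick and fills the 36 mm from here towards the pivot. Closed, it stands upright and its top is 136 mm above the bench (33 mm above the lid's top)
- lid: loose blue lid 178 (x) by 160 (y) mm, 0.35 kg: 8 mm plate over a white plug 152 x 136 x 6 mm. Origin: centre of the plug's underside, 89 mm above the tank's when seated (plug play 4 mm, either way round). Black bar handle over the middle: 100 mm long in x, 16 wide, 14 high, centre 45 mm above the origin, 24 mm free space under it
- mat: blue absorbent mat fixed on the bench, 200 x 190 mm, 3 mm thick, where the lid is laid. Origin: centre of its underside; x and y along its sides
- copper1: copper plate 70 x 50 mm, 10 mm thick (copper metal on a white spacer), sides straight and 50 mm apart, 32 mm square hole with six inward teeth (tips 11.5 mm from its centre), tab 22 mm wide and 5 mm thick along +x, ending 65 mm from the hole's centre. Origin: hole's centre on the underside; y across the straight sides. Starts flat on the bench, white side down; 0.15 kg. May be absent
- copper1_tab (a point): end of copper1's tab, 65 mm along its x and 7.5 mm above its underside
- copper2: copper plate 70 x 50 mm, 10 mm thick (copper metal on a white spacer), sides straight and 50 mm apart, 32 mm square hole with six inward teeth (tips 11.5 mm from its centre), tab 22 mm wide and 5 mm thick along +x, ending 65 mm from the hole's centre. Origin: hole's centre on the underside; y across the straight sides. Starts flat on the bench, white side down; 0.15 kg. May be absent
- copper2_tab (a point): end of copper2's tab, 65 mm along its x and 7.5 mm above its underside
- steel1: dark steel plate 70 x 50 mm, 10 mm thick (dark steel metal on a white spacer), sides straight and 50 mm apart, 32 mm square hole with six inward teeth (tips 11.5 mm from its centre), tab 22 mm wide and 5 mm thick along +x, ending 65 mm from the hole's centre. Origin: hole's centre on the underside; y across the straight sides. Starts flat on the bench, white side down; 0.15 kg. May be absent
- steel1_tab (a point): end of steel1's tab, 65 mm along its x and 7.5 mm above its underside
- steel2: dark steel plate 70 x 50 mm, 10 mm thick (dark steel metal on a white spacer), sides straight and 50 mm apart, 32 mm square hole with six inward teeth (tips 11.5 mm from its centre), tab 22 mm wide and 5 mm thick along +x, ending 65 mm from the hole's centre. Origin: hole's centre on the underside; y across the straight sides. Starts flat on the bench, white side down; 0.15 kg. May be absent
- steel2_tab (a point): end of steel2's tab, 65 mm along its x and 7.5 mm above its underside
- beaker: small glass beaker, 52 mm wide, 55 mm high. Bystander: leave it alone. Origin: centre of its underside
- wash_bottle: yellow wash bottle, 68 mm wide, 170 mm high. Bystander: leave it alone. Origin: centre of its underside
- jar: clear jar with a green cap, 72 mm wide, 110 mm high. Bystander: leave it alone. Origin: centre of its underside
- cap: loose blue bottle cap, 32 mm wide, 14 mm high. Bystander: leave it alone. Origin: centre of its underside
- tube_rack: yellow rack of capped tubes, 85 x 200 mm, 110 mm high with the tubes. Bystander: leave it alone. Origin: centre of its underside
- timer: white lab timer, 60 x 70 mm, 22 mm high. Bystander: leave it alone. Origin: centre of its underside
Things that resemble listed ones, but are neither listed nor needed, are in the scene too. Leave any yellow look-alike of the copper2 alone. Leave any green look-alike of the steel1 alone.

How it is judged:
By the outcome, as a careful person would: the job done as asked, in the order asked, and still so for the second after the job is handed in, with the robot touching nothing.
Of steel1, steel2 only 1 to 2 are there at a start; the rules pass over those that are not, and their reading is None.
At some moment in a run one of copper1, copper2, steel1, steel2 may be knocked a few centimetres aside while the robot is not near it.
It also fails if it takes over 210 s, if anything falls off the work surface, if the arm or the gripper's body presses on something with over 40 N, if the wrist force passes 120 N, or if a joint passes its speed limit or range.

## Working session

There is one attempt and no reset: what is moved stays moved. The work goes in short steps, Python scripts to look and compute and a tool call to move; the robot and the scene stay as the last step left them, time stands still between calls to the robot, and variables do not carry over. Pictures are saved under pics/ and viewed, at most 14 in all, crops included, and the job is handed in when it is done.

Besides the shell and the picture viewer there is one more tool, called after "Request:" in YAML: its name, and indented under it one key for each argument. drive_tool: Moves the arm, as the interface text tells. Its arguments: {"type":"object","properties":{"steps":{"type":"array"},"grip_force":{"type":"number"}},"required":["steps"]}

```bash
mkdir -p pics; cat > h.py <<'E'
import numpy as np, cv2
from cell import observe, get_image, arm
from scipy.spatial.transform import Rotation as R
def shot(n,save=None):
    d=get_image(n); im=d['image']
    if save: cv2.imwrite('pics/'+save,im[:,:,::-1])
    return d
def rot(d):
    a=np.array(d['attitude'],float)
    return a if a.shape==(3,3) else (R.from_rotvec(a).as_matrix() if a.size==3 else R.from_quat(a).as_matrix())
def ray(d,u,v):
    h=d['image'].shape[0]; f=h/2/np.tan(np.radians(d['vfov'])/2)
    K=np.array([[f,0,d['cx']],[0,f,d['cy']],[0,0,1.]])
    p=cv2.undistortPoints(np.array([[[u,v]]],float),K,np.array([d['k1'],0,0,0,0.]))[0,0]
    return np.array(d['xyz']), rot(d)@np.array([p[0],p[1],1])
def onz(d,u,v,z):
    o,r=ray(d,u,v); return o+r*(z-o[2])/r[2]
def proj(d,P):
    h=d['image'].shape[0]; f=h/2/np.tan(np.radians(d['vfov'])/2)
    c=rot(d).T@(np.array(P)-np.array(d['xyz'])); s=c[:2]/c[2]; s=s*(1+d['k1']*(s@s))
    return s*f+[d['cx'],d['cy']]
E
python3 - <<'E'
from h import *
for n in('top','side'):
    d=shot(n,n+'0.png'); print(n,{k:v for k,v in d.items() if k!='image'})
print(observe(),arm.tcp_to_grasp)
E
```

```text
top {'vfov': 46.03700639057331, 'cx': 314.41545225865144, 'cy': 203.47211377095812, 'k1': 0.014654101137310036, 'xyz': array([ 0.41419851, -0.03587725,  1.74803883]), 'attitude': array([-2.20809912,  2.17541137, -0.05705735])}
side {'vfov': 55.02064027181603, 'cx': 314.54700092174915, 'cy': 192.6240234051396, 'k1': -0.029512170438353743, 'xyz': array([ 0.381768  , -0.71370236,  0.93584214]), 'attitude': array([-2.43179411,  0.24442274, -0.08692234])}
{'clock': 0.1, 'joints': array([ 1.21140007,  0.43515934,  0.02494775,  1.57400335, -0.01157696,
        1.13398738, -0.07509953]), 'dq': array([ 0.00042694, -0.0009804 ,  0.00043425, -0.00162107,  0.00066162,
        0.00176419,  0.00052041]), 'joint_efforts': array([ 2.35128144e-03, -6.69133544e+01,  9.87526216e-01, -3.15151334e+01,
       -6.05909689e-02,  3.73935560e-02,  6.56231532e-05]), 'position': array([ 0.15858004, -0.60407709,  0.22602047]), 'ee_rot': array([-3.11437367e+00, -4.02035289e-01,  4.98875587e-04]), 'force': array([-0.12575114,  0.07349802, -0.95321895]), 'ft_torque': array([ 0.04159254,  0.00075823, -0.05153689]), 'gripper_force': 0.0, 'width': 0.9965246089515627} 0.0188
```

View pics/top0.png

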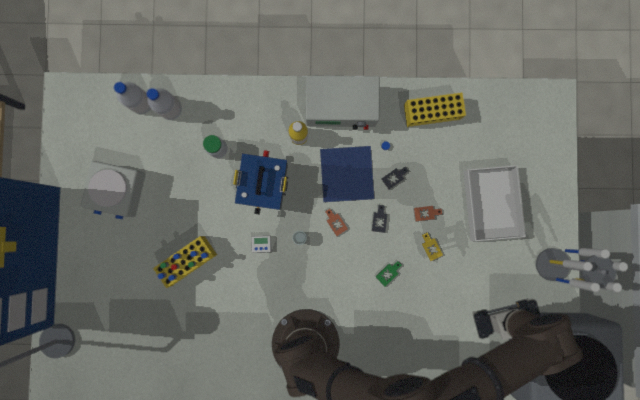

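View pics/side0.png

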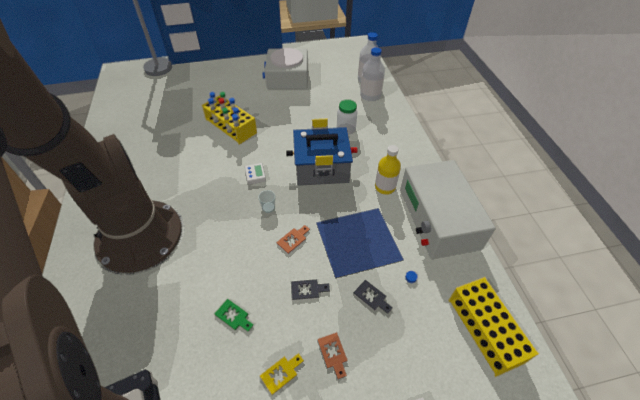

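Top view: the tank sits at (262,182), with the red post at (266,153) and the black post at (257,210). The mat is at (347,174). Coppers are at (337,222) and (427,213), steels at (396,178) and (380,219). The yellow and green look-alikes are at (431,247) and (389,273). World x points up in the image and y points left.

```bash
cat > m.py <<'E'
from h import *
def blob(d,kind,box,up=4):
    x0,y0,x1,y1=box
    c=cv2.resize(d['image'][y0:y1,x0:x1],None,fx=up,fy=up,interpolation=cv2.INTER_CUBIC)
    hsv=cv2.cvtColor(c,cv2.COLOR_RGB2HSV).astype(int); H,S,V=hsv[...,0],hsv[...,1],hsv[...,2]
    m={'copper':(S>90)&((H<15)|(H>172)),'steel':(V<85),'blue':(H>100)&(H<130)&(S>110),
       'yellow':(H>18)&(H<35)&(S>120),'red':(S>150)&((H<8)|(H>172))}[kind].astype(np.uint8)
    cs,_=cv2.findContours(m,cv2.RETR_EXTERNAL,cv2.CHAIN_APPROX_NONE)
    cs=sorted(cs,key=cv2.contourArea,reverse=True)
    return [ (k[:,0,:]+0.5)/up-0.5+[x0,y0] for k in cs if cv2.contourArea(k)>up*up*4]
def plate(d,kind,box,z=0.0095):
    c=blob(d,kind,box)[0]
    w=np.array([onz(d,u,v,z)[:2] for u,v in c])*1000
    M=cv2.moments(w.astype(np.float32).reshape(-1,1,2)); cen=np.array([M['m10'],M['m01']])/M['m00']
    C=np.array([[M['mu20'],M['mu11']],[M['mu11'],M['mu02']]])
    e,v=np.linalg.eigh(C); ax=v[:,1]; s=(w-cen)@ax
    if s.max()<-s.min(): ax=-ax; s=-s
    t=(w-cen)@np.array([-ax[1],ax[0]])
    # body rear end: -35 ; tab end +65
    return dict(cen=cen.round(1),hole_c=(cen-7.9*ax).round(1),hole_e=(cen+((s.max()+s.min())/2-15)*ax).round(1),ang=round(float(np.arctan2(ax[1],ax[0])),3),L=round(float(np.ptp(s)),1),W=round(float(np.ptp(t)),1),A=round(abs(M['m00'])))
E
cat > p.py <<'E'
from m import *
def allp(t,s):
    B={'c1':('copper',(318,203,356,243),(270,218,318,258)),'c2':('copper',(408,200,450,226),(312,328,352,384)),
     's1':('steel',(380,162,412,193),(348,276,398,318)),'s2':('steel',(368,202,393,236),(284,274,334,306))}
    for k,(q,a,b) in B.items():
        print(k,'T',plate(t,q,a)); print('   S',plate(s,q,b))
if __name__=='__main__': allp(shot('top'),shot('side'))
E
python3 - <<'E'
from p import *
t,s=shot('top'),shot('side'); allp(t,s)
# lid
for d,b,n in((t,(228,145,296,216),'T'),(s,(285,115,362,180),'S')):
    c=blob(d,'blue',b)[0]; w=np.array([onz(d,u,v,.103)[:2] for u,v in c],np.float32)*1000
    print(n,'lid',cv2.minAreaRect(w))
c=blob(t,'blue',(312,138,384,210))[0]; print('mat',cv2.minAreaRect(np.array([onz(t,u,v,.003)[:2] for u,v in c],np.float32)*1000))
for n,d,b in(('clipsT',t,(228,160,296,200)),('clipsS',s,(300,110,345,180))):
    for k in blob(d,'yellow',b)[:4]: print(n,k.mean(0),k.min(0),k.max(0),onz(d,*k.mean(0),.128)[:2])
print('redT',[k.mean(0) for k in blob(t,'red',(255,145,277,160))],'redS',[k.mean(0) for k in blob(s,'red',(340,140,366,160))])
for n,d,b in(('top',t,(215,130,305,225)),('side',s,(265,90,385,200))):
    x0,y0,x1,y1=b; cv2.imwrite(f'pics/tank_{n}.png',cv2.resize(d['image'][y0:y1,x0:x1,::-1],None,fx=5,fy=5,interpolation=cv2.INTER_CUBIC))
E
python3 -c "
import cv2,numpy as np
a=cv2.imread('pics/tank_top.png');b=cv2.imread('pics/tank_side.png')
h=max(a.shape[0],b.shape[0]);o=np.zeros((h,a.shape[1]+b.shape[1],3),np.uint8);o[:a.shape[0],:a.shape[1]]=a;o[:b.shape[0],a.shape[1]:]=b
s=800/o.shape[1];cv2.imwrite('pics/tank0.png',cv2.resize(o,None,fx=s,fy=s))"
```

```text
c1 T {'cen': array([ 441., -109.]), 'hole_c': array([ 434.5, -113.4]), 'hole_e': array([ 434.8, -113.2]), 'ang': 0.591, 'L': 99.3, 'W': 49.5, 'A': 3778}
   S {'cen': array([ 439.9, -105.3]), 'hole_c': array([ 433.3, -109.7]), 'hole_e': array([ 433.2, -109.8]), 'ang': 0.592, 'L': 100.7, 'W': 51.5, 'A': 4148}
c2 T {'cen': array([ 481.9, -441.4]), 'hole_c': array([ 480.8, -433.6]), 'hole_e': array([ 480.8, -433.7]), 'ang': -1.439, 'L': 99.6, 'W': 48.3, 'A': 3778}
   S {'cen': array([ 480. , -438.2]), 'hole_c': array([ 478.9, -430.4]), 'hole_e': array([ 478.9, -430.4]), 'ang': -1.443, 'L': 100.0, 'W': 50.2, 'A': 4026}
s1 T {'cen': array([ 612. , -325.7]), 'hole_c': array([ 607.5, -319.2]), 'hole_e': array([ 607.1, -318.7]), 'ang': -0.958, 'L': 103.9, 'W': 55.2, 'A': 4486}
   S {'cen': array([ 610.1, -320.5]), 'hole_c': array([ 605.5, -314.1]), 'hole_e': array([ 605.7, -314.3]), 'ang': -0.949, 'L': 99.7, 'W': 51.4, 'A': 4075}
s2 T {'cen': array([ 453.3, -270.7]), 'hole_c': array([ 445.5, -269.8]), 'hole_e': array([ 445.2, -269.8]), 'ang': -0.111, 'L': 98.9, 'W': 52.0, 'A': 4073}
   S {'ce
[... 225 characters left out ...]
36035156), 82.41968536376953)
S lid ((580.3045043945312, 161.45457458496094), (163.587646484375, 175.9871826171875), 82.43997955322266)
mat ((624.1782836914062, -148.102783203125), (193.92140197753906, 184.0552215576172), 4.442631721496582)
clipsT [284.21975806 183.75604839] [282.125 176.375] [286.375 191.375] [0.57047463 0.07536862]
clipsT [235.21177686 176.92665289] [233.125 169.875] [237.375 183.875] [0.59165553 0.24522849]
clipsS [323.7625  160.07875] [315.125 155.375] [332.375 165.125] [0.56709136 0.07072781]
clipsS [319.45636095 122.63535503] [311.875 118.375] [326.875 127.125] [0.59000619 0.24098739]
redT [array([265.52254098, 153.22745902])] redS [array([353.69967532, 149.49512987])]
```

View pics/tank0.png

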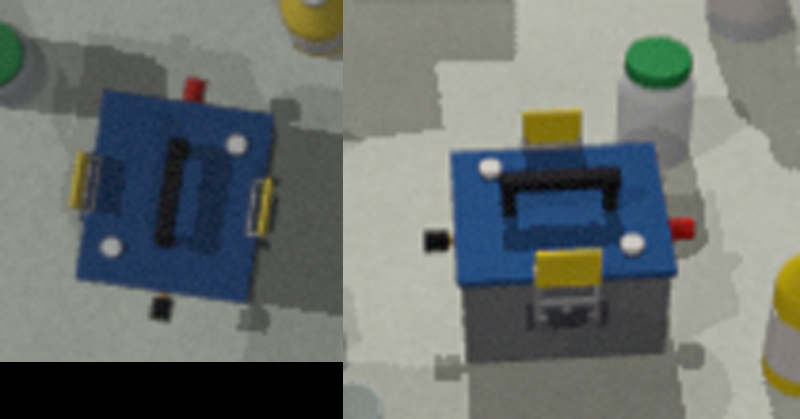

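The tank is at about (580,160) with yaw -7.6°. The mat is at (624,-148) with yaw 4.4°. All plates come out at the right size, and the two cameras differ by about 3 mm. Moving above the right clip.

Request:
drive_tool:
  steps:
    - [0, 20.5, 34, 0, 0.059]
    - [0, 20.5, 34, 0, 0.059]
    - [0, 20.5, 34, 0, 0.059]
    - [0, 20.5, 34, 0, 0.059]
    - [0, 20.5, 34, 0, 0.059]
    - [0, 20.5, 34, 0, 0.059]
    - [0, 20.5, 34, 0, 0.059]
    - [0, 20.5, 34, 0, 0.059]
    - [0, 20.5, 34, 0, 0.059]
    - [0, 20.5, 34, 0, 0.059]
    - [0, 20.5, 34, 0, 0.059]
    - [0, 20.5, 34, 0, 0.059]
    - [0, 20.5, 34, 0, 0.059]
    - [0, 20.5, 34, 0, 0.059]
    - [0, 20.5, 34, 0, 0.059]
    - [0, 20.5, 34, 0, 0.059]
    - [0, 20.5, 34, 0, 0.059]
    - [0, 20.5, 34, 0, 0.059]
    - [0, 20.5, 34, 0, 0.059]
    - [0, 20.5, 34, 0, 0.059]
  grip_force: 5

```text
clock: 1.87
position: [0.5694, 0.0771, 0.2267]
ee_rot: [2.363, 2.07, -0.0]
force: [0.7, -0.8, 0.3]
width: 1.0
gripper_force: 0.0
```

Request:
drive_tool:
  steps:
    - [0, 0, 0, -30, 0]
    - [0, 0, 0, -30, 0]
    - [0, 0, 0, -30, 0]
    - [0, 0, 0, -26, 0]
    - [0, 0, 0, 0, 0]
    - [1, 0, 0, 0, 0]
    - [1, 0, 0, 0, 0]
    - [1, 0, 0, 0, 0]
    - [1, 0, 0, 0, 0]
    - [1, 0, 0, 0, 0]
    - [1, 0, 0, 0, 0]
    - [1, 0, 0, 0, 0]
    - [1, 0, 0, 0, 0]
    - [1, 0, 0, 0, 0]
    - [1, 0, 0, 0, 0]

```text
clock: 3.12
position: [0.5696, 0.0754, 0.1114]
ee_rot: [2.365, 2.067, 0.002]
force: [1.5, -0.3, 5.4]
width: 0.565
gripper_force: 5.0
```

```bash
python3 - <<'E'
from h import *
o=observe(); print({k:o[k] for k in('force','width','position','gripper_force','joints')})
d=shot('side'); x0,y0,x1,y1=265,70,385,200
cv2.imwrite('pics/clipR.png',cv2.resize(d['image'][y0:y1,x0:x1,::-1],None,fx=4,fy=4,interpolation=cv2.INTER_CUBIC))
E
```

```text
{'force': array([ 1.45584163, -0.31310243,  5.37118943]), 'width': 0.5651393235181752, 'position': array([0.56957131, 0.07544779, 0.11139443]), 'gripper_force': 5.001585558056831, 'joints': array([ 0.14190411,  0.53097766, -0.51795469,  1.79977934,  0.32771721,
        0.89512576, -0.65823386])}
```

View pics/clipR.png

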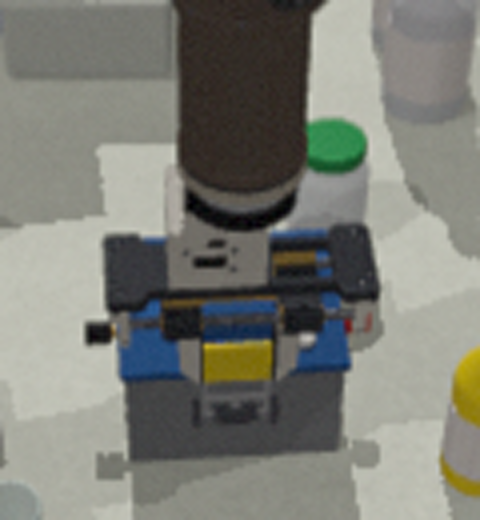

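The side view shows the yellow tab at crop (237,361), held between the fingers across its width, and the opening reads 52 mm as expected. Carrying it outwards along its arc.

Request:
drive_tool:
  steps:
    - [1, -0.9, -6.5, -0.3, 0]
    - [1, -0.8, -6.5, -1, 0]
    - [1, -0.8, -6.3, -1.7, 0]
    - [1, -0.8, -6.2, -2.2, 0]
    - [1, -0.8, -6, -2.9, 0]
    - [1, -0.7, -5.5, -3.4, 0]
    - [1, -0.7, -5.2, -4, 0]
    - [1, -0.6, -4.7, -4.5, 0]
    - [1, -0.6, -4.4, -5, 0]
    - [1, 0, 0, 0, 0]
    - [1, 0, 0, 0, 0]
    - [0, 0, 0, 0, 0]
    - [0, 0, 0, 0, 0]
    - [0, 0, 0, 0, 0]
    - [0, 0, 0, 0, 0]
    - [0, 0, 0, 0, 0]
    - [0, 0, 0, 40, 0]
    - [0, 0, 0, 40, 0]
    - [0, 3, 20, 40, 0]
    - [0, 4, 30, 10, 0]

```text
clock: 4.83
position: [0.5713, 0.0705, 0.2186]
ee_rot: [2.367, 2.058, 0.007]
force: [1.8, 1.8, -0.7]
width: 0.995
gripper_force: 0.0
```

```bash
python3 - <<'E'
from m import *
d=shot('side')
for k in blob(d,'yellow',(295,110,355,190))[:4]: print(k.mean(0),k.min(0),k.max(0),onz(d,*k.mean(0),.100)[:2])
C=np.array([.5805,.1605]);w=np.array([.132,.991]);u=np.array([.991,-.132])
for th in(0,.9):
  p=C-w*(.085+.074*np.sin(th)); z=.062+.074*np.cos(th); print(th,proj(d,[*(p),z]))
E
```

```text
[319.50347222 124.21354167] [312.125 121.625] [326.875 127.125] [0.59568906 0.26604475]
[325.18946541 175.80110063] [316.125 173.625] [334.375 178.125] [0.56367955 0.03321185]
[304.595      115.71833333] [300.625 114.375] [309.125 117.125] [0.55491744 0.32015499]
0 [324.1308875  156.75158352]
0.9 [325.62248707 177.61211291]
```

Request:
drive_tool:
  steps:
    - [0, 4.1, 34.9, 0, 0]
    - [0, 4.1, 34.9, 0, 0]
    - [0, 4.1, 34.9, 0, 0]
    - [0, 4.1, 34.9, 0, 0]
    - [0, 4, 34.6, 0, 0]
    - [0, 0, 0, -30, 0]
    - [0, 0, 0, -30, 0]
    - [0, 0, 0, -30, 0]
    - [0, 0, 0, -17, 0]
    - [0, 0, 0, 0, 0]
    - [1, 0, 0, 0, 0]
    - [1, 0, 0, 0, 0]
    - [1, 0, 0, 0, 0]
    - [1, 0, 0, 0, 0]
    - [1, 0, 0, 0, 0]
    - [1, 0, 0, 0, 0]
    - [1, 0, 0, 0, 0]
    - [1, 0, 0, 0, 0]
    - [1, 0, 0, 0, 0]

```text
clock: 6.47
position: [0.5917, 0.2465, 0.1061]
ee_rot: [2.365, 2.065, 0.005]
force: [8.5, 0.4, -6.4]
width: 0.572
gripper_force: 5.0
```

Request:
drive_tool:
  steps:
    - [1, 0.9, 6.2, 1, 0]
    - [1, 0.8, 6.2, -0.5, 0]
    - [1, 0.8, 6, -1.5, 0]
    - [1, 0.8, 5.9, -2.1, 0]
    - [1, 0.8, 5.7, -2.7, 0]
    - [1, 0.7, 5.2, -3.2, 0]
    - [1, 0.7, 4.9, -3.8, 0]
    - [1, 0.6, 4.5, -4.3, 0]
    - [1, 0.6, 4.2, -4.6, 0]
    - [1, 0, 0, 0, 0]
    - [1, 0, 0, 0, 0]
    - [0, 0, 0, 0, 0]
    - [0, 0, 0, 0, 0]
    - [0, 0, 0, 0, 0]
    - [0, 0, 0, 0, 0]
    - [0, 0, 0, 0, 0]
    - [0, 0, 0, 40, 0]
    - [0, 0, 0, 40, 0]
    - [0, -3, -20, 40, 0]
    - [0, -4, -30, 20, 0]

```text
clock: 8.13
position: [0.5891, 0.2518, 0.2262]
ee_rot: [-2.359, -2.073, -0.011]
force: [0.7, 0.4, 0.8]
width: 0.999
gripper_force: 0.0
```

```bash
python3 - <<'E'
from m import *
d=shot('side'); t=shot('top','t1.png')
for k in blob(d,'yellow',(295,90,355,190))[:4]: print(k.mean(0),k.min(0),k.max(0))
for k in blob(t,'yellow',(215,150,300,210))[:4]: print('T',k.mean(0),k.min(0),k.max(0))
C=np.array([.5805,.1605]);w=np.array([.132,.991]);u=np.array([.991,-.132])
for th in(0,.9):
 for s in(-1,1):
  p=C+s*w*(.085+.056*np.sin(th)); z=.062+.056*np.cos(th); print(th,s,proj(d,[*(p),z]),proj(t,[*(p),z]))
E
```

```text
[318.14935065 117.875     ] [311.125 114.625] [325.625 121.125]
[325.06926752 175.81926752] [316.125 173.875] [334.125 178.125]
[318.62268519 123.64583333] [312.125 122.625] [325.125 124.625]
T [296.59144295 186.67869128] [292.625 179.375] [299.375 193.625]
0 -1 [324.0262038  161.05493073] [284.14798061 184.37390988]
0 1 [319.70716977 124.22915773] [235.84536915 177.23115252]
0.9 -1 [325.13625827 176.64274437] [296.86704805 186.77093797]
0.9 1 [318.67116325 120.72216183] [224.56741527 176.07913763]
```

Request:
drive_tool:
  steps:
    - [0, -0.66, -7, 0, 0.1205]
    - [0, -0.66, -7, 0, 0.1205]
    - [0, -0.66, -7, 0, 0.1205]
    - [0, -0.66, -7, 0, 0.1205]
    - [0, -0.66, -7, 0, 0.1205]
    - [0, -0.66, -7, 0, 0.1205]
    - [0, -0.66, -7, 0, 0.1205]
    - [0, -0.66, -7, 0, 0.1205]
    - [0, -0.66, -7, 0, 0.1205]
    - [0, -0.66, -7, 0, 0.1205]
    - [0, -0.66, -7, 0, 0.1205]
    - [0, -0.66, -7, 0, 0.1205]
    - [0, -0.66, -7, 0, 0.1205]
    - [0, 0, 0, -30, 0]
    - [0, 0, 0, -30, 0]
    - [0, 0, 0, -30, 0]
    - [0, 0, 0, -20, 0]
    - [0, 0, 0, 0, 0]
    - [0, 0, 0, 0, 0]

```text
clock: 9.82
position: [0.5797, 0.1563, 0.1106]
ee_rot: [-0.216, -3.132, 0.001]
force: [-0.4, -0.6, 0.4]
width: 1.0
gripper_force: 0.0
```

```bash
python3 - <<'E'
from m import *
o=observe(); print(o['position'],o['joints'],2*np.degrees(np.arctan2(o['ee_rot'][1],o['ee_rot'][0]))-90)
d=shot('top')
for k in blob(d,'yellow',(215,150,300,210))[:4]: print('T',k.mean(0),k.min(0),k.max(0))
d=shot('side')
for k in blob(d,'yellow',(295,90,355,190))[:4]: print('S',k.mean(0),k.min(0),k.max(0))
E
```

```text
[0.57973808 0.15625054 0.11062127] [ 0.21970959  0.67985506 -0.87976651  1.71263552  0.59465302  1.04131299
  0.5676644 ] -277.8969820187517
T [222.59215328 176.50638686] [218.875 168.625] [227.125 182.875]
T [297.19368132 183.38598901] [293.625 179.875] [299.375 188.125]
S [325.07016129 175.88629032] [316.125 173.875] [334.125 178.125]
```

Request:
drive_tool:
  steps:
    - [0, 0.5, 4, 3, 0]
    - [0, 0, 0, 0, 0]
    - [1, 0, 0, 0, 0]
    - [1, 0, 0, 0, 0]
    - [1, 0, 0, 0, 0]
    - [1, 0, 0, 0, 0]
    - [1, 0, 0, 0, 0]
    - [1, 0, 0, 0, 0]
    - [1, 0, 0, 0, 0]
    - [1, 0, 0, 0, 0]
    - [1, 0, 0, 0, 0]
    - [1, 0, 0, 0, 0]
    - [1, 0, 0, 0, 0]
    - [1, 0, 0, 0, 0]
  grip_force: 30

```text
clock: 11.08
position: [0.581, 0.1606, 0.1144]
ee_rot: [0.217, 3.134, 0.001]
force: [0.9, 1.9, -2.2]
width: 0.175
gripper_force: 0.8
```

Request:
drive_tool:
  steps:
    - [1, 0, 0, 0, 0]
    - [1, 0, 0, 0, 0]
    - [1, 0, 0, 0, 0]
    - [1, 0, 0, 0, 0]
    - [1, 0, 0, 5, 0]
    - [1, 0, 0, 10, 0]
    - [1, 0, 0, 15, 0]
    - [1, 0, 0, 20, 0]
    - [1, 0, 0, 25, 0]
    - [1, 0, 0, 25, 0]
    - [1, 0, 0, 0, 0]
    - [1, 0, 0, 0, 0]

```text
clock: 12.08
position: [0.5816, 0.1601, 0.216]
ee_rot: [0.218, 3.131, 0.0]
force: [-0.3, 0.2, -5.2]
width: 0.173
gripper_force: 30.0
```

```bash
python3 - <<'E'
from m import *
t=shot('top');s=shot('side','s2.png')
for d,b,n in((t,(318,140,384,210),'T'),(s,(310,200,412,290),'S')):
    c=blob(d,'blue',b)[0]; w=np.array([onz(d,u,v,.003)[:2] for u,v in c],np.float32)*1000
    print(n,'mat',cv2.minAreaRect(w))
print(2*np.degrees(np.arctan2(*observe()['ee_rot'][[1,0]]))-90)
E
```

```text
T mat ((624.390625, -148.16476440429688), (193.69215393066406, 184.2963409423828), 4.701785564422607)
S mat ((622.5480346679688, -145.2955322265625), (195.63999938964844, 186.1753387451172), 4.1307902336120605)
-277.95191210978146
```

View pics/s2.png

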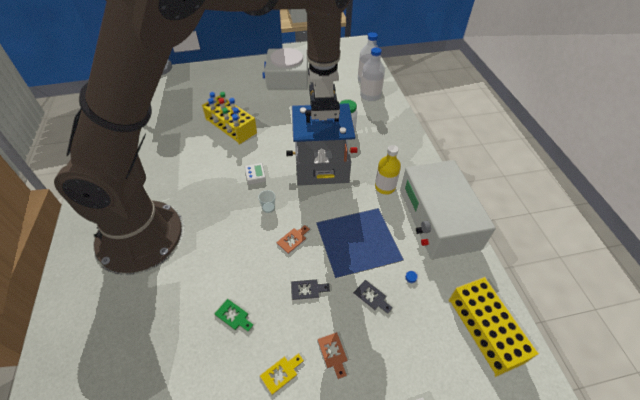

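Lid lifted clear. In the side view the mat is at (360,242), and both clips lean outwards. Carrying the lid to the mat.

Request:
drive_tool:
  steps:
    - [1, 1, -8, 20, 0]
    - [1, 3.4, -20, 5, 0.018]
    - [1, 3.4, -25.5, 0, 0.018]
    - [1, 3.4, -25.5, 0, 0.018]
    - [1, 3.4, -25.5, 0, 0.018]
    - [1, 3.4, -25.5, 0, 0.018]
    - [1, 3.4, -25.5, 0, 0.018]
    - [1, 3.4, -25.5, 0, 0.018]
    - [1, 3.4, -25.5, 0, 0.018]
    - [1, 3.4, -25.5, 0, 0.018]
    - [1, 3.4, -25.5, 0, 0.018]
    - [1, 3.4, -25.5, 0, 0.018]
    - [1, 3.4, -24, 0, 0.018]
    - [1, 0, 0, -25, 0]
    - [1, 0, 0, -30, 0]
    - [1, 0, 0, -30, 0]
    - [1, 0, 0, -30, 0]
    - [1, 0, 0, -20, 0]
    - [1, 0, 0, 0, 0]
    - [1, 0, 0, 0, 0]

```text
clock: 13.85
position: [0.6214, -0.1469, 0.1026]
ee_rot: [0.122, -3.135, -0.002]
force: [0.2, -0.2, -2.9]
width: 0.172
gripper_force: 30.0
```

Request:
drive_tool:
  steps:
    - [1, 1.5, 0, -20, 0]
    - [1, 0, 0, -20, 0]
    - [1, 0, 0, -15, 0]
    - [1, 0, 0, -10, 0]
    - [1, 0, 0, -4, 0]
    - [1, 0, 0, -2, 0]
    - [1, 0, 0, -2, 0]
    - [1, 0, 0, -1, 0]
    - [1, 0, 0, 0, 0]
    - [1, 0, 0, 0, 0]

```text
clock: 14.68
position: [0.6247, -0.1469, 0.031]
ee_rot: [-0.122, 3.138, -0.0]
force: [0.5, -0.1, -3.2]
width: 0.174
gripper_force: 30.0
```

Request:
drive_tool:
  steps:
    - [1, 0, 0, -1, 0]
    - [1, 0, 0, -1, 0]
    - [1, 0, 0, -1, 0]
    - [1, 0, 0, 0, 0]
    - [1, 0, 0, 0, 0]

```text
clock: 15.1
position: [0.6246, -0.1469, 0.0284]
ee_rot: [-0.122, 3.139, -0.001]
force: [-2.6, -0.3, 5.1]
width: 0.17
gripper_force: 30.0
```

Request:
drive_tool:
  steps:
    - [0, 0, 0, 0, 0]
    - [0, 0, 0, 0, 0]
    - [0, 0, 0, 0, 0]
    - [0, 0, 0, 0, 0]
    - [0, 0, 0, 0, 0]
    - [0, 0, 0, 10, 0]
    - [0, 0, 0, 30, 0]
    - [0, 0, 0, 40, 0]
    - [0, 0, 0, 40, 0]
    - [0, -32, 6, 0, 0.0855]
    - [0, -32, 6, 0, 0.0855]
    - [0, -32, 6, 0, 0.0855]
    - [0, -32, 6, 0, 0.0855]
    - [0, -32, 6, 0, 0.0855]
    - [0, -30, 5.4, 0, 0.0855]
    - [0, 0, 0, 0, 0]
    - [0, 0, 0, 0, 0]

```text
clock: 16.52
position: [0.4331, -0.1118, 0.148]
ee_rot: [0.914, -3.005, 0.003]
force: [1.4, -0.1, -0.4]
width: 1.001
gripper_force: 0.0
```

```bash
python3 - <<'E'
from p import *
o=observe(); print(o['position'],o['joints'].round(2),2*np.degrees(np.arctan2(o['ee_rot'][1],o['ee_rot'][0]))-90)
t,s=shot('top','t3.png'),shot('side','s3.png')
try: allp(t,s)
except Exception as e: print(e)
a=cv2.resize(t['image'][140:225,215:305,::-1],None,fx=5,fy=5,interpolation=cv2.INTER_CUBIC)
b=cv2.resize(s['image'][105:190,285:360,::-1],None,fx=5,fy=5,interpolation=cv2.INTER_CUBIC)
c=cv2.resize(t['image'][130:215,310:395,::-1],None,fx=2,fy=2)
o=np.zeros((425,800,3),np.uint8);o[:,:450]=a[:,:450];o[:,450:800]=b[:,:350];cv2.imwrite('pics/hub.png',o)
E
```

```text
[ 0.43314871 -0.1117676   0.14800291] [ 1.04  0.52 -1.2   2.02  0.58  1.    1.7 ] -236.16474554705118
c1 T {'cen': array([486.6, -82.8]), 'hole_c': array([487.9, -90.6]), 'hole_e': array([489. , -97.2]), 'ang': 1.734, 'L': 13.1, 'W': 8.5, 'A': 76}
   S {'cen': array([ 439.8, -105.4]), 'hole_c': array([ 433.3, -109.8]), 'hole_e': array([ 433.3, -109.8]), 'ang': 0.59, 'L': 100.3, 'W': 51.4, 'A': 4122}
c2 T {'cen': array([ 482.3, -441.6]), 'hole_c': array([ 481.3, -433.8]), 'hole_e': array([ 481.3, -433.9]), 'ang': -1.439, 'L': 99.8, 'W': 48.3, 'A': 3763}
   S {'cen': array([ 480.1, -438.2]), 'hole_c': array([ 479.1, -430.4]), 'hole_e': array([ 479.1, -430.2]), 'ang': -1.441, 'L': 99.7, 'W': 49.8, 'A': 3982}
s1 T {'cen': array([ 612.4, -323.9]), 'hole_c': array([ 607.8, -317.5]), 'hole_e': array([ 607.7, -317.4]), 'ang': -0.943, 'L': 100.7, 'W': 50.8, 'A': 4006}
   S {'cen': array([ 609.9, -319.8]), 'hole_c': array([ 605.3, -313.4]), 'hole_e': array([ 605.8, -314.1]), 'ang': -0.94, 'L': 97.6, 'W': 49.4, 'A': 3702}
s2 T {'cen': array([ 447.2, -265.6]), 'hole_c': array([ 439.8, -262.7]), 'hole_e': array([ 433.6, -260.3]), 'ang': -0.372, 'L': 124.8, 'W': 72.3, 'A': 4645}
   S {'cen': array([ 451.2, -267.6]), 'hole_c': array([ 443.4, -266.8]), 'hole_e': array([ 443.3, -266.8]), 'ang': -0.1, 'L': 96.2, 'W': 49.5, 'A': 3681}
```

View pics/hub.png

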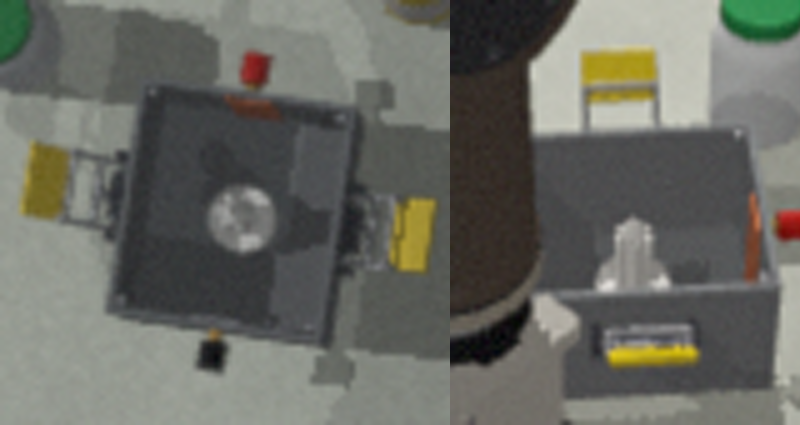

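View pics/t3.png

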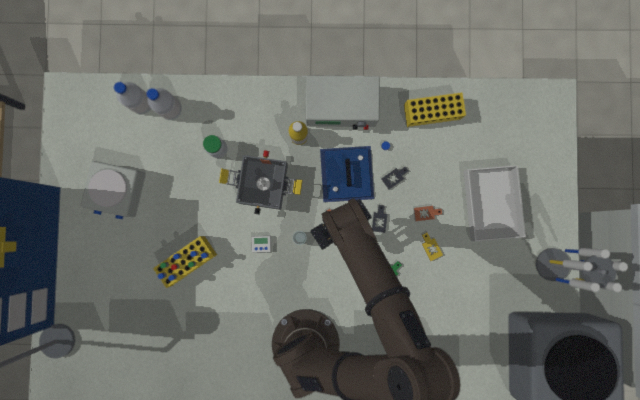

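The top crop shows the empty tank with the hub disc at crop (241,219). Both clips are open, and in the full view the lid lies within the mat at (347,174). Measuring the hub precisely.

```bash
python3 - <<'E'
from m import *
t=cv2.imread('pics/t3.png')[:,:,::-1]; d=shot('top'); s=shot('side')
b=(245,165,282,202); up=8
c=cv2.resize(d['image'][b[1]:b[3],b[0]:b[2]],None,fx=up,fy=up,interpolation=cv2.INTER_CUBIC); g=cv2.cvtColor(c,cv2.COLOR_RGB2GRAY)
m=(g>118).astype(np.uint8); k=max(cv2.findContours(m,0,1)[0],key=cv2.contourArea)
(e,r)=cv2.minEnclosingCircle(k); el=cv2.fitEllipse(k); M=cv2.moments(k)
f=lambda p:((np.array(p)+.5)/up-.5+[b[0],b[1]])
print('disc',f(e),r/up,f(el[0]),np.array(el[1])/up)
for z in(.03,.084): print(z,onz(d,*f(el[0]),z)*1000)
# spire peak in side: topmost white
b=(308,140,330,170);c=cv2.resize(s['image'][b[1]:b[3],b[0]:b[2]],None,fx=up,fy=up,interpolation=cv2.INTER_CUBIC); g=cv2.cvtColor(c,cv2.COLOR_RGB2GRAY)
cv2.imwrite('pics/x.png',g)
m=(g>125).astype(np.uint8); k=max(cv2.findContours(m,0,1)[0],key=cv2.contourArea)[:,0,:]
top=k[k[:,1]<k[:,1].min()+10]; p=((top.mean(0)*[1,0]+[0,k[:,1].min()]+.5)/up-.5+[b[0],b[1]]); print('apex S',p,onz(s,*p,.084)*1000)
C=np.array([.5805,.1605]);print('pred apex',proj(s,[*C,.084]),'T',proj(d,[*C,.084]),proj(d,[*C,.03]))
# rim rectangle, outer, dark
b=(225,150,300,220);c=cv2.resize(d['image'][b[1]:b[3],b[0]:b[2]],None,fx=4,fy=4,interpolation=cv2.INTER_CUBIC);
for n,(a,bb,r) in {'x':(np.array([1,0]),0,0)}.items(): pass
cx,cy=np.array([.5805,.1605]),None
import math
g=cv2.cvtColor(d['image'],cv2.COLOR_RGB2GRAY).astype(np.float32)
u=np.array([.991,-.132]);w=np.array([.132,.991])
for nm,ax,ot,h in(('+x',u,w,85),('-x',-u,w,85),('+y',w,u,77),('-y',-w,u,77)):
    best=[]
    for o in (-60,-50,-40,40,50,60):
        rr=np.arange(h-12,h+12,.25); px=np.array([proj(d,[*(C+ax*q/1e3+ot*o/1e3),.095]) for q in rr],np.float32)
        v=cv2.remap(g,px[:,:1],px[:,1:],cv2.INTER_CUBIC)[:,0]; v=cv2.GaussianBlur(v.reshape(1,-1),(0,0),4)[0]; dv=np.gradient(v); best.append(rr[np.argmax(dv)])
    print(nm,best)
E
```

```text
disc [262.9147892  183.70300865] 6.206170082092285 [261.89374542 184.32392502] [ 7.11399031 12.03910351]
0.03 [576.62728217 163.85127391  30.        ]
0.084 [571.52195308 157.57356935  84.        ]
apex S [321.3125 148.3125] [580.84441165 167.0111893   84.        ]
pred apex [321.63371047 149.70320494] T [261.12261909 181.79219876] [262.83039603 183.28463231]
+x [np.float64(81.5), np.float64(85.25), np.float64(83.25), np.float64(79.75), np.float64(80.25), np.float64(80.25)]
-x [np.float64(87.5), np.float64(88.0), np.float64(87.25), np.float64(88.25), np.float64(89.0), np.float64(87.75)]
+y [np.float64(76.5), np.float64(72.75), np.float64(75.75), np.float64(77.25), np.float64(75.0), np.float64(75.75)]
-y [np.float64(84.0), np.float64(84.75), np.float64(84.0), np.float64(82.75), np.float64(84.5), np.float64(84.25)]
```

Request:
drive_tool:
  steps:
    - [0, 0.5, 0, -35, 0]
    - [0, 0, 0, -35, 0]
    - [0, 0, 0, -35, 0]
    - [0, 0, 0, -25, 0]
    - [0, 0, 0, -10, 0]
    - [0, 0, 0, -3, 0]
    - [0, 0, 0, 0, 0]
    - [0, 0, 0, 0, 0]
  grip_force: 12

```text
clock: 17.38
position: [0.4361, -0.1112, 0.0055]
ee_rot: [-0.914, 3.004, -0.001]
force: [0.4, -0.6, 0.6]
width: 1.0
gripper_force: 0.0
```

Request:
drive_tool:
  steps:
    - [0, -1.7, -1, -2, 0]
    - [0, 0, 0, 0, 0]
    - [1, 0, 0, 0, 0]
    - [1, 0, 0, 0, 0]
    - [1, 0, 0, 0, 0]
    - [1, 0, 0, 0, 0]
    - [1, 0, 0, 0, 0]
    - [1, 0, 0, 0, 0]
    - [1, 0, 0, 0, 0]
    - [1, 0, 0, 0, 0]
    - [1, 0, 0, 0, 0]
    - [1, 0, 0, 0, 0]
    - [1, 0, 0, 0, 0]

```text
clock: 18.47
position: [0.4331, -0.1123, 0.0024]
ee_rot: [0.915, -3.005, -0.0]
force: [-0.3, 0.5, 1.3]
width: 0.542
gripper_force: 12.0
```

```bash
python3 - <<'E'
from p import *
o=observe(); print(o['position'],o['width'],o['gripper_force'],o['force'],2*np.degrees(np.arctan2(o['ee_rot'][1],o['ee_rot'][0]))-90)
s=shot('side','s4.png'); print(plate(s,'copper',(270,218,318,258)))
for k in blob(s,'copper',(270,218,318,258))[:3]: print(k.min(0),k.max(0),len(k))
b=s['image'][180:280,240:350,::-1];cv2.imwrite('pics/c1.png',cv2.resize(b,None,fx=4,fy=4,interpolation=cv2.INTER_CUBIC))
E
```

```text
[ 0.43307679 -0.11227737  0.00241098] 0.5418114517520434 11.999160647392273 [-0.2583832   0.51407781  1.28577099] -236.14957814609133
{'cen': array([ 414.4, -121.4]), 'hole_c': array([ 411.4, -114.1]), 'hole_e': array([ 408.7, -107.8]), 'ang': -1.176, 'L': 57.6, 'W': 30.8, 'A': 1141}
[277.125 235.875] [293.375 252.875] 187
[286.625 232.375] [290.125 235.875] 37
```

View pics/c1.png

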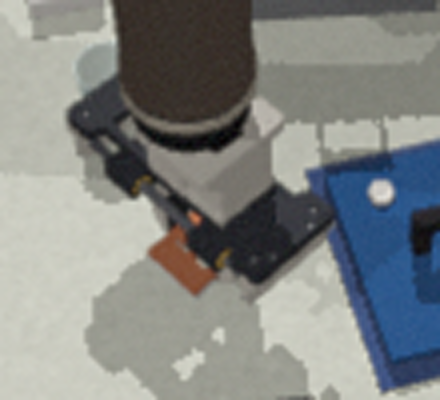

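The copper is held, with an opening of 49.9 mm. I'll release once and look, to calibrate the camera against the arm.

Request:
drive_tool:
  steps:
    - [0, 0, 0, 0, 0]
    - [0, 0, 0, 0, 0]
    - [0, 0, 0, 0, 0]
    - [0, 0, 0, 0, 0]
    - [0, 0, 0, 5, 0]
    - [0, 0, 0, 40, 0]
    - [0, 0, 0, 40, 0]
    - [0, 0, 0, 40, 0]
    - [0, 0, 0, 18, 0]
    - [0, 0, 0, 0, 0]

```text
clock: 19.35
position: [0.4355, -0.1121, 0.1497]
ee_rot: [-0.913, 3.001, -0.005]
force: [0.9, -0.1, 0.1]
width: 0.999
gripper_force: 0.0
```

```bash
python3 - <<'E'
from p import *
o=observe(); print(o['position'])
for i in range(2):
    s=shot('side'); print(plate(s,'copper',(270,218,318,258)))
n=np.array([-.557,.8305]);print('TCPn',np.array([433.1,-112.3])@n)
E
```

```text
[ 0.43553718 -0.11213647  0.14965698]
{'cen': array([ 440.5, -106.5]), 'hole_c': array([ 434. , -110.9]), 'hole_e': array([ 434.1, -110.9]), 'ang': 0.593, 'L': 100.4, 'W': 51.5, 'A': 4127}
{'cen': array([ 440.5, -106.5]), 'hole_c': array([ 434. , -110.9]), 'hole_e': array([ 434.1, -110.9]), 'ang': 0.594, 'L': 100.3, 'W': 51.5, 'A': 4127}
TCPn -334.50185000000005
```

Request:
drive_tool:
  steps:
    - [0, 14.6, 27.5, 10, -0.0723]
    - [0, 14.6, 27.5, 10, -0.0723]
    - [0, 14.6, 27.5, 10, -0.0723]
    - [0, 14.6, 27.5, 10, -0.0723]
    - [0, 14.6, 27.5, 10, -0.0723]
    - [0, 14.6, 27.5, 0, -0.0723]
    - [0, 14.6, 27.5, 0, -0.0723]
    - [0, 14.6, 27.5, 0, -0.0723]
    - [0, 14.6, 27.5, 0, -0.0723]
    - [0, 14.4, 27.5, 0, -0.0723]
    - [0, 0, 0, -30, 0]
    - [0, 0, 0, -35, 0]
    - [0, 0, 0, -35, 0]
    - [0, 0, 0, -30, 0]
    - [0, 0, 0, -15, 0]
    - [0, 0, 0, 0, 0]
    - [0, 0, 0, 0, 0]
  grip_force: 4

```text
clock: 20.87
position: [0.5784, 0.1627, 0.05]
ee_rot: [-0.207, -3.133, 0.001]
force: [0.8, -0.6, 0.6]
width: 0.999
gripper_force: 0.0
```

Request:
drive_tool:
  steps:
    - [1, 2, 0, 0, 0]
    - [1, 0, 0, 0, 0]
    - [1, 0, 0, 0, 0]
    - [1, 0, 0, 0, 0]
    - [1, 0, 0, 0, 0]
    - [1, 0, 0, 0, 0]
    - [1, 0, 0, 0, 0]
    - [1, 0, 0, 0, 0]
    - [1, 0, 0, 0, 0]
    - [1, 0, 0, 0, 0]
    - [1, 0, 0, 0, 0]
    - [1, 0, 0, 0, 0]
    - [1, 0, 0, 0, 0]
    - [1, 0, 0, 0, 0]
    - [1, 0, 0, 0, 0]
    - [1, 0, 0, 0, 0]

```text
clock: 22.2
position: [0.5811, 0.1639, 0.0505]
ee_rot: [0.206, 3.134, 0.003]
force: [1.6, 5.0, -4.1]
width: 0.29
gripper_force: 4.0
```

The grip centres on the hub at y=163.9 mm with an opening of 26.7 mm, against 27 expected. Probing the other axis the same way.

Request:
drive_tool:
  steps:
    - [0, 0, 0, 0, 0]
    - [0, 0, 1, 0, 0]
    - [0, 0, 0, 0, 0]
    - [0, 0, 0, 0, 0]
    - [0, 0, 0, 10, -0.1208]
    - [0, 0, 0, 0, -0.1208]
    - [0, 0, 0, 0, -0.1208]
    - [0, 0, 0, 0, -0.1208]
    - [0, 0, 0, 0, -0.1208]
    - [0, 0, 0, 0, -0.1208]
    - [0, 0, 0, 0, -0.1208]
    - [0, 0, 0, 0, -0.1208]
    - [0, 0, 0, 0, -0.1208]
    - [0, 0, 0, 0, -0.1208]
    - [0, 0, 0, 0, -0.1208]
    - [0, 0, 0, 0, -0.1208]
    - [0, 0, 0, -10, -0.1208]
    - [0, 0, 0, 0, 0]
    - [0, 0, 0, 0, 0]

```text
clock: 23.78
position: [0.5805, 0.1633, 0.0502]
ee_rot: [2.359, 2.075, -0.002]
force: [-0.2, 0.3, 0.7]
width: 1.0
gripper_force: 0.0
```

Request:
drive_tool:
  steps:
    - [1, 0, 0, 0, 0]
    - [1, 0, 0, 0, 0]
    - [1, 0, 0, 0, 0]
    - [1, 0, 0, 0, 0]
    - [1, 0, 0, 0, 0]
    - [1, 0, 0, 0, 0]
    - [1, 0, 0, 0, 0]
    - [1, 0, 0, 0, 0]
    - [1, 0, 0, 0, 0]
    - [1, 0, 0, 0, 0]
    - [1, 0, 0, 0, 0]
    - [1, 0, 0, 0, 0]
    - [1, 0, 0, 0, 0]
    - [1, 0, 0, 0, 0]
    - [1, 0, 0, 0, 0]
    - [1, 0, 0, 0, 0]

```text
clock: 25.12
position: [0.5811, 0.1636, 0.0504]
ee_rot: [2.363, 2.07, 0.0]
force: [1.8, 0.4, -1.7]
width: 0.263
gripper_force: 4.0
```

Request:
drive_tool:
  steps:
    - [0, 0, 0, 0, 0]
    - [0, 0, 0, 0, 0]
    - [0, 0, 0, 0, 0]
    - [0, 0, 0, 0, 0]
    - [0, 0, 0, 30, 0]
    - [0, 0, 0, 40, 0.1207]
    - [0, 0, 0, 40, 0.1207]
    - [0, -4, -8, 30, 0.1207]
    - [0, -8.4, -15.7, 0, 0.1207]
    - [0, -8.4, -15.7, 0, 0.1207]
    - [0, -8.4, -15.7, 0, 0.1207]
    - [0, -8.4, -15.7, 0, 0.1207]
    - [0, -8.4, -15.7, 0, 0.1207]
    - [0, -8.4, -15.7, 0, 0.1207]
    - [0, -8.4, -15.7, 0, 0.1207]
    - [0, -8.4, -15.7, 0, 0.1207]
    - [0, -8.4, -15.7, 0, 0.1207]
    - [0, -8.4, -15.7, 0, 0.1207]
    - [0, -8.4, -15.7, 0, 0.1207]
    - [0, -8.4, -15.7, 0, 0.1207]
  grip_force: 12

```text
clock: 26.78
position: [0.4755, -0.0336, 0.1904]
ee_rot: [0.179, -3.136, 0.001]
force: [-0.7, -0.5, -1.4]
width: 0.997
gripper_force: 0.0
```

Request:
drive_tool:
  steps:
    - [0, -8.4, -15.7, 0, 0.1207]
    - [0, -8.4, -15.7, 0, 0.1207]
    - [0, -8.4, -15.7, 0, 0.1207]
    - [0, -8.4, -15.7, 0, 0.1207]
    - [0, -8.4, -15.7, -30, 0]
    - [0, 0, 0, -40, 0]
    - [0, 0, 0, 0, 0]
    - [0, 0, 0, 0, 0]

```text
clock: 27.45
position: [0.4329, -0.1108, 0.1199]
ee_rot: [0.914, -3.003, -0.004]
force: [-0.3, 0.5, 0.7]
width: 0.996
gripper_force: 0.0
```

```bash
cat > st.py <<'E'
from p import *
def st():
    o=observe(); y=2*np.degrees(np.arctan2(o['ee_rot'][1],o['ee_rot'][0]))-90
    print(round(float(o['clock']),2),(o['position']*1000).round(1),'yaw',round(float((y+180)%360-180),2),'F',o['force'].round(1),'w',round(float(o['width'])*92,1),'j7',o['joints'][-1].round(2))
E
python3 - <<'E'
from st import *
st(); s=shot('side'); print(plate(s,'copper',(270,218,318,258)))
E
```

```text
27.45 [ 432.9 -110.8  119.9] yaw 123.88 F [-0.3  0.5  0.7] w 91.7 j7 1.77
{'cen': array([ 438.8, -108.1]), 'hole_c': array([ 432.1, -112.2]), 'hole_e': array([ 433.9, -111.1]), 'ang': 0.556, 'L': 100.8, 'W': 53.6, 'A': 3928}
```

Request:
drive_tool:
  steps:
    - [0, 0, -0.5, -40, 0]
    - [0, 0, 0, -40, 0]
    - [0, 0, 0, -27, 0]
    - [0, 0, 0, -10, 0]
    - [0, 0, 0, 0, 0]
    - [0, 0, 0, 0, 0]

```text
clock: 28.0
position: [0.4358, -0.1113, 0.0051]
ee_rot: [-0.915, 3.003, -0.002]
force: [-0.6, 0.4, 0.2]
width: 0.998
gripper_force: 0.0
```

Request:
drive_tool:
  steps:
    - [0, -2.1, -0.3, -2.5, 0]
    - [0, 0, 0, 0, 0]
    - [0, 0, 0, 0, 0]
    - [1, 0, 0, 0, 0]
    - [1, 0, 0, 0, 0]
    - [1, 0, 0, 0, 0]
    - [1, 0, 0, 0, 0]
    - [1, 0, 0, 0, 0]
    - [1, 0, 0, 0, 0]
    - [1, 0, 0, 0, 0]
    - [1, 0, 0, 0, 0]
    - [1, 0, 0, 0, 0]
    - [1, 0, 0, 0, 0]
    - [1, 0, 0, 0, 0]
    - [1, 0, 0, 0, 0]

```text
clock: 29.25
position: [0.432, -0.1121, 0.0009]
ee_rot: [0.914, -3.006, -0.0]
force: [0.7, 0.3, -1.7]
width: 0.54
gripper_force: 12.0
```

Request:
drive_tool:
  steps:
    - [1, 0, 0, 0, 0]
    - [1, 0, 0, 0, 0]
    - [1, 0, 0, 0, 0]

```text
clock: 29.5
position: [0.432, -0.1121, 0.0009]
ee_rot: [0.914, -3.006, -0.0]
force: [-0.2, -0.5, -1.3]
width: 0.544
gripper_force: 12.0
```

```bash
python3 - <<'E'
from st import *
st(); shot('side'); st(); shot('side'); st()
E
```

```text
29.5 [ 432.  -112.1    0.9] yaw 123.84 F [-0.2 -0.5 -1.3] w 50.0 j7 1.53
29.55 [ 432.  -112.1    0.9] yaw 123.83 F [ 0.   0.1 -0.6] w 49.8 j7 1.53
29.6 [ 432.  -112.1    0.9] yaw 123.83 F [ 1.  -0.  -1.9] w 50.0 j7 1.53
```

Request:
drive_tool:
  steps:
    - [1, 0, 0, 10, 0]
    - [1, 0, 0, 40, 0]
    - [1, 0, 0, 40, 0]
    - [1, 14.7, 27.6, 10, -0.0723]
    - [1, 14.7, 27.6, 20, -0.0723]
    - [1, 14.7, 27.6, 20, -0.0723]
    - [1, 14.7, 27.6, 0, -0.0723]
    - [1, 14.7, 27.6, 0, -0.0723]
    - [1, 14.7, 27.6, 0, -0.0723]
    - [1, 14.7, 27.6, 0, -0.0723]
    - [1, 14.7, 27.6, 0, -0.0723]
    - [1, 14.7, 27.6, 0, -0.0723]
    - [1, 14.7, 27.6, 0, -0.0723]
    - [1, 0, 0, -25, 0]
    - [1, 0, 0, -20, 0]
    - [1, 0, 0, 0, 0]
    - [1, 0, 0, 0, 0]
    - [1, 0, 0, 0, 0]

```text
clock: 31.1
position: [0.5792, 0.1638, 0.0967]
ee_rot: [0.208, 3.134, 0.0]
force: [0.7, -0.3, -2.0]
width: 0.544
gripper_force: 12.0
```

```bash
python3 - <<'E'
from st import *
st(); s=shot('side','s5.png')
b=s['image'][80:200,270:380,::-1];cv2.imwrite('pics/c1b.png',cv2.resize(b,None,fx=5,fy=5,interpolation=cv2.INTER_CUBIC))
H=np.array([.5812,.1639]);u=np.array([.991,-.132]);w=np.array([.132,.991]);z=observe()['position'][2]+.009
for nm,a,b in(('tab',65,11),('tab',65,-11),('near',35,-25),('rear',-35,-25)): 
  print(nm,proj(s,[*(observe()['position'][:2]+u*(a+2)/1e3+w*b/1e3),z]))
for k in blob(s,'copper',(290,100,350,190))[:3]: print(k[np.argmax(k[:,0])],k[np.argmin(k[:,0])],k.min(0),k.max(0))
E
```

```text
31.1 [579.2 163.8  96.7] yaw 82.4 F [ 0.7 -0.3 -2. ] w 50.0 j7 0.64
tab [341.88271739 140.57942528]
tab [342.67399598 145.29430702]
near [333.64278539 148.80632917]
rear [311.28727921 149.87402252]
[346.625 152.125] [343.375 159.375] [343.375 143.375] [346.625 160.625]
[342.625 145.125] [335.875 140.875] [335.875 140.375] [342.625 146.375]
```

View pics/c1b.png

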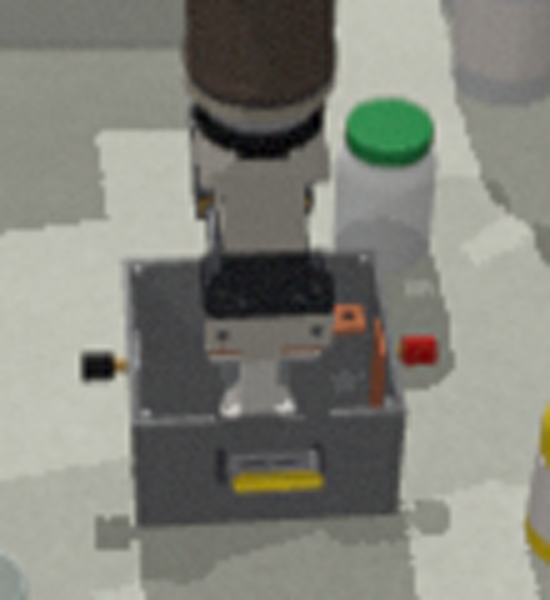

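The plate hangs over the hub with its tab towards the red post. The tab end is observed at (342.6,145.1) against (342.7,145.3) predicted. Lowering.

Request:
drive_tool:
  steps:
    - [1, 0, 0, -8, 0]
    - [1, 0, 0, -6, 0]
    - [1, 0, 0, -6, 0]
    - [1, 0, 0, -6, 0]
    - [1, 0, 0, 0, 0]
    - [1, 0, 0, 0, 0]

```text
clock: 31.65
position: [0.5787, 0.1637, 0.0694]
ee_rot: [-0.208, -3.134, 0.0]
force: [0.7, 0.3, -0.6]
width: 0.543
gripper_force: 12.0
```

Request:
drive_tool:
  steps:
    - [1, 0.4, 0, -6, 0]
    - [1, 0, 0, -6, 0]
    - [1, 0, 0, -6, 0]
    - [1, 0, 0, -6, 0]
    - [1, 0, 0, -5, 0]
    - [1, 0, 0, -3, 0]
    - [1, 0, 0, -2, 0]
    - [1, 0, 0, 0, 0]
    - [1, 0, 0, 0, 0]

```text
clock: 32.4
position: [0.5793, 0.1638, 0.0358]
ee_rot: [-0.208, -3.134, 0.0]
force: [-1.2, -0.6, -2.3]
width: 0.541
gripper_force: 12.0
```

Request:
drive_tool:
  steps:
    - [1, 0, 0, -2, 0]
    - [1, 0, 0, -1.5, 0]
    - [1, 0, 0, -1, 0]
    - [1, 0, 0, -1, 0]
    - [1, 0, 0, 0, 0]
    - [1, 0, 0, 0, 0]

```text
clock: 32.9
position: [0.5794, 0.1641, 0.0309]
ee_rot: [0.208, 3.134, 0.0]
force: [-3.2, -0.7, 4.9]
width: 0.544
gripper_force: 12.0
```

Request:
drive_tool:
  steps:
    - [0, 0, 0, 0, 0]
    - [0, 0, 0, 0, 0]
    - [0, 0, 0, 0, 0]
    - [0, 0, 0, 0, 0]
    - [0, 0, 0, 25, 0]
    - [0, 0, 0, 40, 0]
    - [0, 0, 0, 40, -0.12]
    - [0, 0, 0, 40, -0.12]
    - [0, -6.2, -19.6, 0, -0.12]
    - [0, -6.2, -19.6, 0, -0.12]
    - [0, -6.2, -19.6, 0, -0.12]
    - [0, -6.2, -19.6, 0, -0.12]
    - [0, -6.2, -19.6, 0, -0.12]
    - [0, -6.2, -19.6, 0, -0.12]
    - [0, -6.2, -19.6, 0, -0.12]
    - [0, -6.2, -19.6, 0, -0.12]
    - [0, -6.2, -19.6, 0, -0.12]
    - [0, -6.2, -19.6, 0, -0.12]
    - [0, -6.2, -19.6, 0, -0.12]
    - [0, -6.2, -19.6, 0, -0.12]

```text
clock: 34.57
position: [0.5048, -0.0722, 0.1755]
ee_rot: [2.478, 1.93, 0.001]
force: [0.5, -0.4, 0.3]
width: 0.996
gripper_force: 0.0
```

Request:
drive_tool:
  steps:
    - [0, -6.2, -19.6, 0, -0.12]
    - [0, -6.2, -19.6, 0, -0.12]
    - [0, -6.2, -19.6, 0, -0.12]
    - [0, -6.2, -19.6, 0, -0.12]
    - [0, -6.2, -19.6, 0, -0.12]
    - [0, -6.2, -19.6, 0, -0.12]
    - [0, -6.2, -19.6, 0, -0.12]
    - [0, -6.2, -19.6, 0, -0.12]
    - [0, -6.2, -19.6, 0, -0.12]
    - [0, -6.2, -19.6, 0, -0.12]
    - [0, 0, 0, 0, -0.12]
    - [0, 0, 0, 0, -0.12]
    - [0, 0, 0, 0, 0]
    - [0, 0, 0, 0, 0]

```text
clock: 35.73
position: [0.4432, -0.2671, 0.1754]
ee_rot: [3.137, -0.167, 0.0]
force: [0.2, 1.1, 0.3]
width: 0.997
gripper_force: 0.0
```

```bash
python3 - <<'E'
from st import *
st(); s=shot('side','s6.png'); t=shot('top','t6.png'); allp(t,s)
a=s['image'][90:390,200:440,::-1];b=t['image'][140:225,215:300,::-1]
o=np.zeros((600,800,3),np.uint8);o[:600,:480]=cv2.resize(a,None,fx=2,fy=2);o[:320,480:800]=cv2.resize(b,(320,320),interpolation=cv2.INTER_CUBIC)
cv2.imwrite('pics/v6.png',o)
E
```

```text
35.73 [ 443.2 -267.1  175.4] yaw -96.11 F [0.2 1.1 0.3] w 91.7 j7 -1.23Traceback (most recent call last):
  File "<stdin>", line 2, in <module>
  File "p.py", line 6, in allp
    print(k,'T',plate(t,q,a)); print('   S',plate(s,q,b))
                ~~~~~^^^^^^^
  File "m.py", line 12, in plate
    c=blob(d,kind,box)[0]
      ~~~~~~~~~~~~~~~~^^^
IndexError: list index out of range
```

```bash
python3 - <<'E'
from st import *
s=shot('side'); t=shot('top')
for q,b in(('steel',(284,274,334,306)),('steel',(348,276,398,318)),('copper',(312,328,352,384))):
  try: print(plate(s,q,b))
  except Exception as e: print(e)
a=s['image'][90:390,200:440,::-1];b=t['image'][140:225,215:300,::-1]
o=np.zeros((600,800,3),np.uint8);o[:600,:480]=cv2.resize(a,None,fx=2,fy=2);o[:320,480:800]=cv2.resize(b,(320,320),interpolation=cv2.INTER_CUBIC)
cv2.imwrite('pics/v6.png',o)
E
```

```text
{'cen': array([ 434.4, -257. ]), 'hole_c': array([ 426.5, -256.4]), 'hole_e': array([ 422.6, -256.1]), 'ang': -0.073, 'L': 95.9, 'W': 49.6, 'A': 2369}
{'cen': array([ 609.8, -319.7]), 'hole_c': array([ 605.2, -313.3]), 'hole_e': array([ 605.8, -314.1]), 'ang': -0.941, 'L': 97.5, 'W': 48.6, 'A': 3650}
{'cen': array([ 480.1, -438.1]), 'hole_c': array([ 479.1, -430.3]), 'hole_e': array([ 479.1, -430.3]), 'ang': -1.441, 'L': 99.7, 'W': 49.9, 'A': 3992}
```

View pics/v6.png

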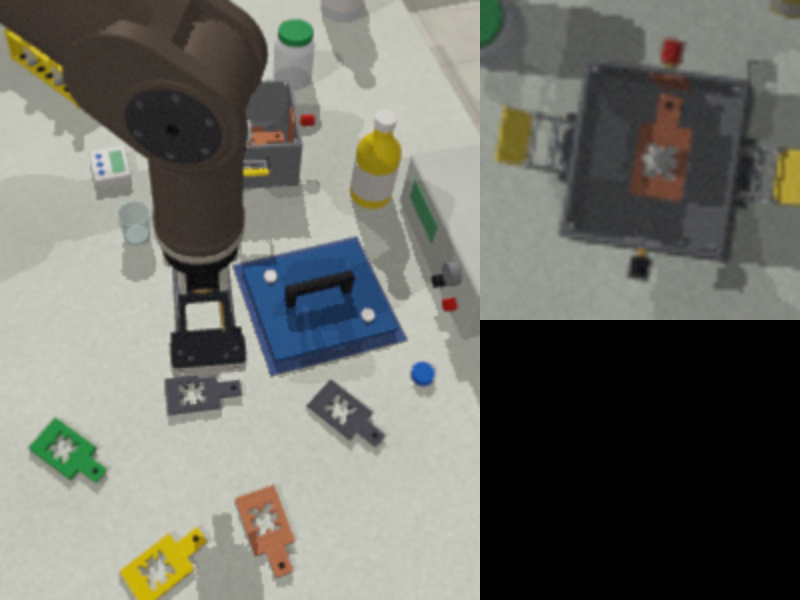

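The first copper is home, with its tab towards the red post. The near steel plate has shifted: it spans columns 282–320 now, 291–329 before. Re-measuring.

```bash
python3 - <<'E'
from st import *
s=shot('side')
print(plate(s,'steel',(270,272,340,310)))
k=blob(s,'steel',(270,272,340,310)); print([(c.min(0),c.max(0)) for c in k[:3]])
E
```

```text
{'cen': array([ 430.2, -256.2]), 'hole_c': array([ 422.3, -255.6]), 'hole_e': array([ 422.9, -255.6]), 'ang': -0.086, 'L': 95.8, 'W': 49.7, 'A': 3486}
[(array([282.875, 278.125]), array([319.875, 296.375])), (array([285.625, 271.625]), array([312.125, 273.875]))]
```

Request:
drive_tool:
  steps:
    - [0, -10.5, 5.5, -30, 0]
    - [0, -10.5, 5.5, -35, 0]
    - [0, 0, 0, -35, 0]
    - [0, 0, 0, -35, 0]
    - [0, 0, 0, -25, 0]
    - [0, 0, 0, -10, 0]
    - [0, 0, 0, 0, 0]
    - [0, 0, 0, 0, 0]

```text
clock: 36.65
position: [0.4223, -0.2564, 0.0058]
ee_rot: [-3.137, 0.173, 0.0]
force: [0.3, -0.4, -0.2]
width: 0.998
gripper_force: 0.0
```

```bash
python3 - <<'E'
from st import *
st()
E
```

```text
36.65 [ 422.3 -256.4    5.8] yaw -96.32 F [ 0.3 -0.4 -0.2] w 91.8 j7 -1.25
```

Close, lift a little, then check the tab end in hand.

Request:
drive_tool:
  steps:
    - [0, 0, 0, -3.5, 0]
    - [0, 0, 0, 0, 0]
    - [1, 0, 0, 0, 0]
    - [1, 0, 0, 0, 0]
    - [1, 0, 0, 0, 0]
    - [1, 0, 0, 0, 0]
    - [1, 0, 0, 0, 0]
    - [1, 0, 0, 0, 0]
    - [1, 0, 0, 0, 0]
    - [1, 0, 0, 0, 0]
    - [1, 0, 0, 0, 0]
    - [1, 0, 0, 0, 0]
    - [1, 0, 0, 0, 0]
    - [1, 0, 0, 0, 0]

```text
clock: 37.82
position: [0.4221, -0.2562, 0.002]
ee_rot: [-3.137, 0.174, -0.0]
force: [-0.4, 1.3, 2.0]
width: 0.546
gripper_force: 11.9
```

```bash
cat >> st.py <<'E'
def tabcheck(kind,box,pa,z0):
    "tab end seen in side view, at height z, in plate axes (pa rad) relative to the TCP"
    s=shot('side'); o=observe(); e=np.array([np.cos(pa),np.sin(pa)]);n=np.array([-e[1],e[0]])
    for k in blob(s,kind,box)[:4]:
        w=np.array([onz(s,u,v,z0)[:2]*1000 for u,v in k])-o['position'][:2]*1000
        a=w@e; b=w@n; tip=b[a>a.max()-2]
        print(len(k),k.min(0),k.max(0),'e',a.min().round(1),a.max().round(1),'n',b.min().round(1),b.max().round(1),'tip n',tip.mean().round(1))
E
python3 - <<'E'
from st import *
st(); tabcheck('steel',(270,250,340,310),np.radians(-6.2),.0095)
E
```

```text
37.82 [ 422.1 -256.2    2. ] yaw -96.35 F [-0.4  1.3  2. ] w 50.3 j7 -1.25
753 [277.625 257.625] [319.875 307.625] e -44.4 63.4 n -53.8 85.3 tip n 1.1
325 [273.625 249.625] [309.625 263.125] e -54.5 46.3 n 71.5 119.6 tip n 107.4
211 [328.875 249.625] [339.375 273.375] e 99.3 121.0 n 29.4 105.4 tip n 35.7
```

Request:
drive_tool:
  steps:
    - [1, 0, 0, 10, 0]
    - [1, 0, 0, 40, 0]
    - [1, 0, 0, 40, 0.12]
    - [1, 0, 0, 40, 0.12]
    - [1, 7.25, 19.1, 40, 0.12]
    - [1, 7.25, 19.1, 20, 0.12]
    - [1, 7.25, 19.1, 0, 0.12]
    - [1, 7.25, 19.1, 0, 0.12]
    - [1, 7.25, 19.1, 0, 0.12]
    - [1, 7.25, 19.1, 0, 0.12]
    - [1, 7.25, 19.1, 0, 0.12]
    - [1, 7.25, 19.1, 0, 0.12]
    - [1, 7.25, 19.1, 0, 0.12]
    - [1, 7.25, 19.1, 0, 0.12]
    - [1, 7.25, 19.1, 0, 0.12]
    - [1, 7.25, 19.1, 0, 0.12]
    - [1, 7.25, 19.1, 0, 0.12]
    - [1, 7.25, 19.1, 0, 0.12]
    - [1, 7.25, 19.1, 0, 0.12]
    - [1, 7.25, 19.1, 0, 0.12]

```text
clock: 39.53
position: [0.5376, 0.0482, 0.1895]
ee_rot: [1.625, 2.688, -0.001]
force: [1.1, -1.3, -0.4]
width: 0.546
gripper_force: 11.9
```

Request:
drive_tool:
  steps:
    - [1, 7.25, 19.1, 0, 0.12]
    - [1, 7.25, 19.1, 0, 0.12]
    - [1, 7.25, 19.1, 0, 0.12]
    - [1, 7.25, 19.1, 0, 0.12]
    - [1, 7.25, 19.1, 0, 0.12]
    - [1, 7.25, 19.1, 0, 0.12]
    - [1, 0, 0, 0, 0.12]
    - [1, 0, 0, 0, 0.12]
    - [1, 0, 0, -30, 0]
    - [1, 0, 0, -30, 0]
    - [1, 0, 0, -25, 0]
    - [1, 0, 0, -6, 0]
    - [1, 0, 0, 0, 0]
    - [1, 0, 0, 0, 0]

```text
clock: 40.7
position: [0.5814, 0.1626, 0.0991]
ee_rot: [0.208, 3.134, 0.0]
force: [-0.3, 0.4, 0.1]
width: 0.546
gripper_force: 11.9
```

```bash
python3 - <<'E'
from st import *
st(); z=observe()['position'][2]
tabcheck('steel',(285,120,322,165),np.radians(172.4),z+.0075)
s=shot('side','s7.png'); o=observe()['position']; u=np.array([.991,-.132]);w=np.array([.132,.991])
for b in(11,-11): print(proj(s,[*(o[:2]-u*.0653+w*b/1e3),z+.008]))
b=s['image'][90:190,270:370,::-1];cv2.imwrite('pics/s1b.png',cv2.resize(b,None,fx=5,fy=5,interpolation=cv2.INTER_CUBIC))
E
```

```text
40.7 [581.4 162.6  99.1] yaw 82.41 F [-0.3  0.4  0.1] w 50.3 j7 0.64
591 [296.125 123.375] [321.375 162.875] e -3.4 80.4 n -101.7 79.3 tip n 3.7
74 [286.125 150.375] [292.375 155.375] e 94.6 114.0 n 22.7 44.2 tip n 33.4
69 [313.875 162.375] [321.375 164.375] e 8.5 31.5 n 81.0 89.8 tip n 86.9
46 [309.875 119.625] [313.125 123.125] e 20.5 31.8 n -122.1 -103.5 tip n -114.8
[301.24837063 142.36228255]
[301.56312608 147.12408983]
```

View pics/s1b.png

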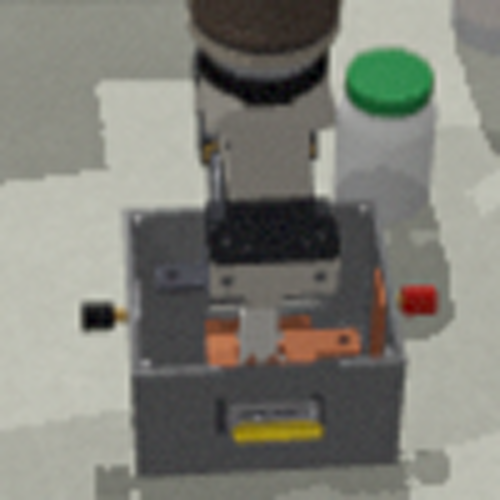

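The steel tab points to the black post, tip at crop (155,272). Lowering.

Request:
drive_tool:
  steps:
    - [1, 0.5, 1.2, 0, 0]
    - [1, 0, 0, -8, 0]
    - [1, 0, 0, -6, 0]
    - [1, 0, 0, -6, 0]
    - [1, 0, 0, -6, 0]
    - [1, 0, 0, -3, 0]
    - [1, 0, 0, 0, 0]
    - [1, 0, 0, 0, 0]

```text
clock: 41.47
position: [0.5815, 0.1635, 0.0687]
ee_rot: [-0.208, -3.134, 0.0]
force: [0.4, -0.9, -1.8]
width: 0.546
gripper_force: 11.9
```

Request:
drive_tool:
  steps:
    - [1, 0.3, 0.2, -6, 0]
    - [1, 0, 0, -6, 0]
    - [1, 0, 0, -5, 0]
    - [1, 0, 0, -4, 0]
    - [1, 0, 0, -2, 0]
    - [1, 0, 0, -1, 0]
    - [1, 0, 0, 0, 0]
    - [1, 0, 0, 0, 0]

```text
clock: 42.13
position: [0.5818, 0.164, 0.0451]
ee_rot: [-0.208, -3.135, -0.0]
force: [-0.1, 0.7, -0.0]
width: 0.547
gripper_force: 11.9
```

Request:
drive_tool:
  steps:
    - [1, 0, 0, -1, 0]
    - [1, 0, 0, -1, 0]
    - [1, 0, 0, -1, 0]
    - [1, 0, 0, -0.7, 0]
    - [1, 0, 0, 0, 0]
    - [1, 0, 0, 0, 0]

```text
clock: 42.63
position: [0.5819, 0.1639, 0.0419]
ee_rot: [0.208, 3.134, -0.0]
force: [-2.1, -0.5, 5.9]
width: 0.546
gripper_force: 11.9
```

Request:
drive_tool:
  steps:
    - [0, 0, 0, 0, 0]
    - [0, 0, 0, 0, 0]
    - [0, 0, 0, 0, 0]
    - [0, 0, 0, 0, 0]
    - [0, 0, 0, 25, 0]
    - [0, 0, 0, 40, 0]
    - [0, 0, 0, 40, 0]
    - [0, -6.4, -37.2, 20, -0.119]
    - [0, -6.4, -37.2, 0, -0.119]
    - [0, -6.4, -37.2, 0, -0.119]
    - [0, -6.4, -37.2, 0, -0.119]
    - [0, -6.4, -37.2, 0, -0.119]
    - [0, -6.4, -37.2, 0, -0.119]
    - [0, -6.4, -37.2, 0, -0.119]
    - [0, -6.4, -37.2, 0, -0.119]
    - [0, -6.4, -37.2, 0, -0.119]
    - [0, -6.4, -37.2, 0, -0.119]
    - [0, -6.4, -37.2, 0, -0.119]
    - [0, -6.4, -37.2, 0, 0]
    - [0, -6.4, -37.2, 0, 0]

```text
clock: 44.3
position: [0.4982, -0.3204, 0.166]
ee_rot: [2.074, 2.36, -0.0]
force: [0.3, 0.2, 0.3]
width: 0.997
gripper_force: 0.0
```

Request:
drive_tool:
  steps:
    - [0, -6.4, -37.2, 0, 0]
    - [0, -6.4, -37.2, 0, 0]
    - [0, -6.4, -37.2, 0, 0]
    - [0, 0, 0, -30, 0]
    - [0, 0, 0, -30, 0]
    - [0, 0, 0, 0, 0]
    - [0, 0, 0, 0, 0]

```text
clock: 44.88
position: [0.4787, -0.4293, 0.1046]
ee_rot: [-2.07, -2.358, -0.0]
force: [-0.2, 0.5, 1.7]
width: 0.999
gripper_force: 0.0
```

```bash
python3 - <<'E'
from st import *
st(); s=shot('side','s8.png'); print(plate(s,'copper',(305,322,360,390))); print(plate(s,'steel',(340,268,400,322)))
t=shot('top','t8.png');print(plate(t,'steel',(380,162,412,193)))
k=blob(s,'copper',(305,322,360,390)); print([(c.min(0),c.max(0)) for c in k[:3]])
E
```

```text
44.88 [ 478.7 -429.3  104.6] yaw 7.45 F [-0.2  0.5  1.7] w 91.9 j7 0.57
{'cen': array([ 480.4, -441.7]), 'hole_c': array([ 479.4, -433.9]), 'hole_e': array([ 479.4, -433.7]), 'ang': -1.44, 'L': 92.7, 'W': 49.7, 'A': 3641}
{'cen': array([ 582.7, -308.6]), 'hole_c': array([ 583.8, -316.5]), 'hole_e': array([ 584.2, -319.2]), 'ang': 1.71, 'L': 169.4, 'W': 134.2, 'A': 14159}
{'cen': array([ 612.9, -325.5]), 'hole_c': array([ 608.4, -319. ]), 'hole_e': array([ 607.8, -318.1]), 'ang': -0.972, 'L': 102.5, 'W': 53.4, 'A': 4169}
[(array([318.375, 335.375]), array([346.375, 378.125]))]
```

Request:
drive_tool:
  steps:
    - [0, 0.4, -1.5, -35, 0]
    - [0, 0, 0, -35, 0]
    - [0, 0, 0, -20, 0]
    - [0, 0, 0, -8, 0]
    - [0, 0, 0, -2, 0]
    - [0, 0, 0, 0, 0]
    - [0, 0, 0, 0, 0]

```text
clock: 45.57
position: [0.4815, -0.4327, 0.0081]
ee_rot: [2.071, 2.358, 0.0]
force: [-0.7, -0.6, -0.1]
width: 1.0
gripper_force: 0.0
```

Request:
drive_tool:
  steps:
    - [0, -1.5, 1.5, -5, 0]
    - [0, 0, 0, 0, 0]
    - [0, 0, 0, 0, 0]
    - [1, 0, 0, 0, 0]
    - [1, 0, 0, 0, 0]
    - [1, 0, 0, 0, 0]
    - [1, 0, 0, 0, 0]
    - [1, 0, 0, 0, 0]
    - [1, 0, 0, 0, 0]
    - [1, 0, 0, 0, 0]
    - [1, 0, 0, 0, 0]
    - [1, 0, 0, 0, 0]
    - [1, 0, 0, 0, 0]
    - [1, 0, 0, 0, 0]

```text
clock: 46.73
position: [0.4786, -0.4303, 0.0008]
ee_rot: [2.073, 2.36, 0.0]
force: [1.0, -0.6, -0.5]
width: 0.541
gripper_force: 12.0
```

```bash
python3 - <<'E'
from st import *
st(); tabcheck('copper',(305,322,360,390),np.radians(-82.55),.0095)
E
```

```text
46.73 [ 478.6 -430.3    0.8] yaw 7.42 F [ 1.  -0.6 -0.5] w 49.8 j7 0.52
352 [323.625 350.625] [345.875 378.375] e 9.5 64.7 n -26.8 23.6 tip n -1.6
37 [337.125 345.125] [340.875 347.875] e -3.6 2.0 n 14.3 24.0 tip n 18.0
```

Request:
drive_tool:
  steps:
    - [1, 0, 0, 10, 0]
    - [1, 0, 0, 40, 0]
    - [1, 0, 0, 40, 0]
    - [1, 6.4, 37.1, 40, 0.119]
    - [1, 6.4, 37.1, 40, 0.119]
    - [1, 6.4, 37.1, 30, 0.119]
    - [1, 6.4, 37.1, 0, 0.119]
    - [1, 6.4, 37.1, 0, 0.119]
    - [1, 6.4, 37.1, 0, 0.119]
    - [1, 6.4, 37.1, 0, 0.119]
    - [1, 6.4, 37.1, 0, 0.119]
    - [1, 6.4, 37.1, 0, 0.119]
    - [1, 6.4, 37.1, 0, 0.119]
    - [1, 6.4, 37.1, 0, 0.119]
    - [1, 6.4, 37.1, 0, 0]
    - [1, 6.4, 37.1, 0, 0]
    - [1, 6.4, 37.1, 0, 0]
    - [1, 6.4, 37.1, 0, 0]
    - [1, 6.4, 37.1, 0, 0]
    - [1, 0, 0, -20, 0]

```text
clock: 48.45
position: [0.5781, 0.1514, 0.1621]
ee_rot: [0.194, 3.129, 0.013]
force: [1.6, 1.0, -0.4]
width: 0.545
gripper_force: 12.0
```

Request:
drive_tool:
  steps:
    - [1, 0, 0, -30, 0]
    - [1, 0, 0, -30, 0]
    - [1, 0, 0, -20, 0]
    - [1, 0, 0, 0, 0]
    - [1, 0, 0, 0, 0]
    - [1, 0, 0, 0, 0]

```text
clock: 48.95
position: [0.5785, 0.1498, 0.0801]
ee_rot: [0.199, 3.13, 0.021]
force: [3.6, 24.3, -2.6]
width: 0.384
gripper_force: 9.3
```

```bash
python3 - <<'E'
from st import *
st(); z=observe()['position'][2]; s=shot('side')
tabcheck('copper',(320,110,348,160),np.radians(-7.6),z+.009)
o=observe()['position']; u=np.array([.991,-.132]);w=np.array([.132,.991])
for b in(11,-11): print(proj(s,[*(o[:2]+u*.0653+w*b/1e3),z+.009]))
E
```

```text
48.95 [578.5 149.8  80.1] yaw 82.73 F [ 3.6 24.3 -2.6] w 35.3 j7 0.66
152 [325.125 155.125] [341.875 159.375] e 7.5 61.1 n -42.3 -23.1 tip n -34.1
139 [343.625 143.375] [346.625 159.375] e 64.9 80.0 n -43.2 29.6 tip n 11.8
[341.7985495  147.49160701]
[342.58589601 152.27277645]
```

That was short in y and touched the hub. Looking before doing anything else.

```bash
python3 - <<'E'
from st import *
s=shot('side','s9.png');t=shot('top')
a=cv2.resize(s['image'][90:190,270:370,::-1],(400,400),interpolation=cv2.INTER_CUBIC);b=cv2.resize(t['image'][135:225,215:305,::-1],(400,400),interpolation=cv2.INTER_CUBIC)
cv2.imwrite('pics/v9.png',np.hstack([a,b]))
E
```

View pics/v9.png

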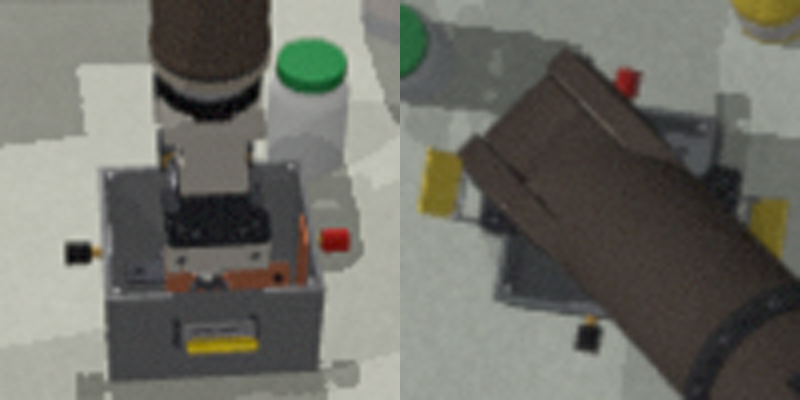

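```bash
python3 - <<'E'
from st import *
s=shot('side'); H=np.array([.5812,.1639]);u=np.array([.991,-.132]);w=np.array([.132,.991])
for z in(.04,.06,.08,.09):
  print(z,[proj(s,[*(H+u*a/1e3+w*b/1e3),z]).round(1) for a,b in((65,11),(65,-11),(35,-25),(-35,-25))])
im=s['image']; hsv=cv2.cvtColor(im,cv2.COLOR_RGB2HSV)
for v in range(150,164): print(v,''.join('C' if (hsv[v,x,1]>90 and (hsv[v,x,0]<15 or hsv[v,x,0]>172)) else ('#' if hsv[v,x,2]<70 else ('w' if hsv[v,x,2]>130 else '.')) for x in range(295,350)))
E
```

```text
0.04 [array([340.7, 155.4]), array([341.5, 160.1]), array([332.8, 163.6]), array([311.3, 164.7])]
0.06 [array([341., 151.]), array([341.8, 155.7]), array([333. , 159.2]), array([311.3, 160.3])]
0.08 [array([341.3, 146.6]), array([342.1, 151.3]), array([333.2, 154.8]), array([311.2, 155.8])]
0.09 [array([341.5, 144.3]), array([342.3, 149. ]), array([333.3, 152.5]), array([311.2, 153.6])]
150 w.w.#####.#.#.############################.#..###.CC...
151 www..#..#.#....#.##############....#.........##.#.CC...
152 www.##..#....#..............................#...#CCC...
153 .w..####.#....#............................#....#CCC...
154 w...##...#..........#......................##..##CCC#..
155 ww...#..............#........................C..#CCC...
156 w....#...#................................CCCCC..CCC#..
157 w...#.#.###.........................C.CCCCCCCCCC.CCC#..
158 w....##.###.........CCCw.......CCCCCCCCCCCCCCCCC.CCC#..
159 w...###........#.CCCCCCC....##.CCCCCCCCCCCCCCCCC.CC....
160 w...#.##########.CCCCCCC###.###CCCCCCCCCCCCCCCCC.CC....
161 w....###########.CCCCCC.########CCCCCCCCCCCC.C.........
162 ww..w...........CCCCCC.#########.......................
163 ww....................######.###.###.####..............
```

```bash
python3 - <<'E'
import cv2
im=cv2.imread('pics/s8.png')[:,:,::-1]; hsv=cv2.cvtColor(im.copy(),cv2.COLOR_RGB2HSV)
for v in range(146,164): print(v,''.join('C' if (hsv[v,x,1]>90 and (hsv[v,x,0]<15 or hsv[v,x,0]>172)) else ('#' if hsv[v,x,2]<70 else ('w' if hsv[v,x,2]>130 else '.')) for x in range(295,350)))
E
```

```text
146 ww................................................CCwww
147 www...............................................CCwww
148 www...............................................CCwww
149 www......................wwww.....................CCwww
150 www....................wwwwwww....................CC.ww
151 www....................wwwwwww...#................CC.ww
152 www....................wwwwwwww..................CCC.ww
153 www....................wwwwwww...................CCC.ww
154 ww.....................wwwwwww...................CCC..w
155 ww.....................wwwwwwww.............ww...CCC..w
156 ww.....................wwwwwww.......CCCCCCCCCC..CCC..w
157 ww.......#.............wwwwwww.......CCCCCCCCCC..CCC..w
158 ww.......#.............wwwww.........CCCCCCCCCC..CCC..w
159 ww.....................w..ww.........wCCCCCCCCC..CC.w..
160 www.....####................###.......CCCCCCCCC..CC.ww.
161 www......#..............#######...................w.www
162 wwwww................................wwwwwwwwwwwww.....
163 wwwww........ww..wwwwwwwwwwwww.........................
```

Copper 2 sits tilted around the hub: its near edge is at rows 158–162, between columns 311 and 332. I'll lift gently without opening and see whether it follows.

Request:
drive_tool:
  steps:
    - [1, 0, 0, 4, 0]
    - [1, 0, 0, 4, 0]
    - [1, 0, 0, 4, 0]
    - [1, 0, 0, 4, 0]
    - [1, 0, 0, 0, 0]
    - [1, 0, 0, 0, 0]

```text
clock: 49.7
position: [0.5771, 0.1395, 0.0938]
ee_rot: [0.209, 3.134, -0.001]
force: [0.5, 0.2, 0.5]
width: 0.001
gripper_force: 0.0
```

```bash
python3 - <<'E'
from st import *
st();s=shot('side');im=s['image']; hsv=cv2.cvtColor(im,cv2.COLOR_RGB2HSV)
for v in range(140,163): print(v,''.join('C' if (hsv[v,x,1]>90 and (hsv[v,x,0]<15 or hsv[v,x,0]>172)) else ('#' if hsv[v,x,2]<70 else ('w' if hsv[v,x,2]>130 else '.')) for x in range(295,350)))
E
```

```text
49.7 [577.1 139.5  93.8] yaw 82.35 F [0.5 0.2 0.5] w 0.1 j7 0.67
140 w.##.#..#.......#...######################.....###.....
141 w..#.####.......#.#########################....####....
142 w..####.##......############################...####....
143 w..##.#####.....############################....##.....
144 w...##...###....#############################...#.C....
145 w..#.##.####....############################..#.#.C....
146 w....##.#####...###############################.#.CC...
147 w...###..#.##...############################.#.##.CC...
148 w....##...####...###########################.####.CC...
149 w...##..######...########################....####.CC...
150 w.w.####.#.#..##..##....#......................##.CC...
151 ww..#.#..#######................................#.CC...
152 www...#..#..##.........................#.......##CCC...
153 .w..####.#..##......#..........................##CCC...
154 ww..#..#.##.##................................#.#CCC...
155 ww...#.......................................C..#CCC#..
156 w........#...........................CCCCCCCCCC.#CCC#..
157 w....##.###............w.............CCCCCCCCCC..CCC#..
158 w....##.###...........#w.............CCCCCCCCCC.#CCC#..
159 w.....#.#...................####.....CCCCCCCCCC..CC....
160 w...############........##.#####......CCCCCCCCC..CC....
161 w....###########........##############CCC..............
162 ww..w..#..#.......####################.#...............
```

Request:
drive_tool:
  steps:
    - [0, 0, 0, 20, 0]
    - [0, 0, 0, 40, 0]
    - [0, 0, 0, 40, 0]
    - [0, 0, -30, 10, 0]
    - [0, 0, -40, 0, 0]
    - [0, 0, -40, 0, 0]
    - [0, 0, -40, 0, 0]
    - [0, 0, -40, 0, 0]
    - [0, 0, -40, 0, 0]
    - [0, 0, 0, 0, 0]
    - [0, 0, 0, 0, 0]

```text
clock: 50.67
position: [0.5763, -0.0935, 0.2027]
ee_rot: [-0.218, -3.133, 0.002]
force: [-0.9, 0.8, 0.1]
width: 0.755
gripper_force: 0.0
```

```bash
python3 - <<'E'
from st import *
st();s=shot('side','s10.png');t=shot('top','t10.png')
a=cv2.resize(s['image'][95:195,280:360,::-1],(360,450),interpolation=cv2.INTER_CUBIC);b=cv2.resize(t['image'][140:220,220:298,::-1],(440,450),interpolation=cv2.INTER_CUBIC)
cv2.imwrite('pics/v10.png',np.hstack([a,b]))
E
```

```text
50.67 [576.3 -93.5 202.7] yaw 82.05 F [-0.9  0.8  0.1] w 69.4 j7 1.16
```

View pics/v10.png

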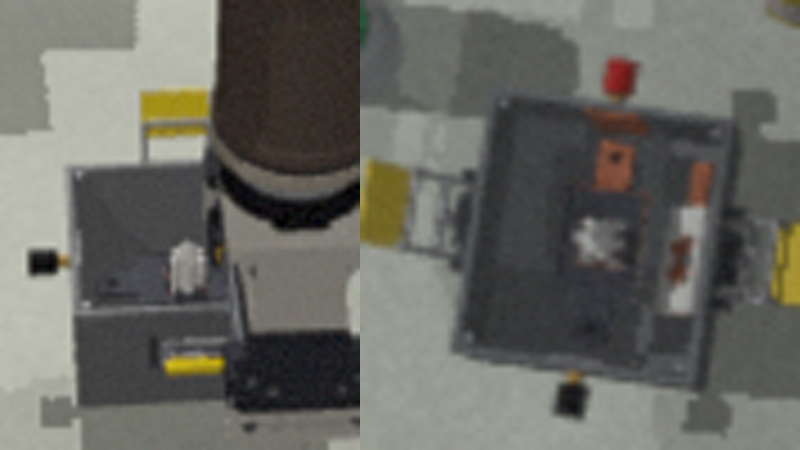

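Copper 2 fell into the tank and leans on the -y wall, white face up, at crop (690,250). I can grip it by its 70 mm length near the top edge so it hangs, lift it out, lay it copper side up on the bench and re-pick it. Measuring it.

```bash
python3 - <<'E'
from st import *
t=shot('top'); b=(268,160,290,205); up=8
c=cv2.resize(t['image'][b[1]:b[3],b[0]:b[2]],None,fx=up,fy=up,interpolation=cv2.INTER_CUBIC)
hsv=cv2.cvtColor(c,cv2.COLOR_RGB2HSV); S,V,Hh=hsv[...,1],hsv[...,2],hsv[...,0]
m=((V>125)&(S<60)).astype(np.uint8); k=max(cv2.findContours(m,0,1)[0],key=cv2.contourArea)[:,0,:]
q=(cv2.boxPoints(cv2.minAreaRect(k.astype(np.float32)))+.5)/up-.5+[b[0],b[1]]
H=np.array([581.2,163.9]);u=np.array([.991,-.132]);w=np.array([.132,.991])
def tk(p,z): 
    g=onz(t,*p,z)[:2]*1000+[0,2.5]-H; return np.round([g@u,g@w],1)
print('white corners px',q.round(1))
for z in(.005,.03,.05): print(z,[tk(p,z) for p in q])
m=((S>90)&((Hh<15)|(Hh>172))).astype(np.uint8)
for k in cv2.findContours(m,0,1)[0]:
    if cv2.contourArea(k)>100:
        q=(cv2.boxPoints(cv2.minAreaRect(k.astype(np.float32)))+.5)/up-.5+[b[0],b[1]]; print('Cu',[tk(p,.03) for p in q])
# wall inner edge at -y, rim height
print('rim -y inner px',[proj(t,[*((H+u*x-w*72-[0,2.5])/1e3),.095]).round(1) for x in(-60,60)])
for v in range(165,203,2):
    print(v,''.join('C' if S[int((v-b[1])*up),x]>90 and (Hh[int((v-b[1])*up),x]<15) else chr(48+min(9,V[int((v-b[1])*up),x]//20)) for x in range(0,176,3)))
E
```

```text
white corners px [[274.1 194.9]
 [276.5 175.8]
 [280.9 176.4]
 [278.5 195.5]]
0.005 [array([-35.2, -45.7]), array([ 36.5, -43.9]), array([ 36.9, -60.5]), array([-34.8, -62.2])]
0.03 [array([-36.7, -48.1]), array([ 34. , -46.4]), array([ 34.3, -62.7]), array([-36.3, -64.5])]
0.05 [array([-37.9, -50.1]), array([ 32. , -48.4]), array([ 32.3, -64.5]), array([-37.5, -66.2])]
Cu [array([-15.4, -45.8]), array([ 11.4, -45.2]), array([ 11.6, -54.5]), array([-15.3, -55.1])]
Cu [array([ 35.3, -50. ]), array([ 62.6, -49.6]), array([ 62.7, -63.3]), array([ 35.4, -63.6])]
Cu [array([88.4, -4.8]), array([ 89.8, -14.4]), array([ 76.1, -16.5]), array([74.7, -6.9])]
rim -y inner px [array([278.1, 201.1]), array([283.2, 167.5])]
165 33333333333333333333333333333322222222333333333322233344444
167 CC433333333333333333333444444444444444444444333222223344444
169 3333333333333333332222222222334CCCCC54433344333222333444444
171 33333333333333333322222222233CCCCCCCCCC33333332222334444444
173 33333333333333333222222222334CCCCCCCC4433333322223334444444
175 222233333333333332222222333CCCCCCCCCC3344433222233444444444
177 22222333333333333333344456666777776654444332222222222333444
179 32222333333333333334445567888888776654444332222222223333334
181 22223333333333333444445567777887776554433322222222333343333
183 222223333333333334444333CCC45566655544433222111111222233333
185 2223333333333333444443CCC3345677654444332221111222222333445
187 2223333333333334444333CC33445666654433322211111122233333333
189 2233333322233344443CCCCCC4566665554433322211111112233433333
191 33333322333333444444566777777655444433322222333333334444444
193 33322233223334444567888888777655444332222222233333333444455
195 22233334333334445566777777766554443322222222222334444444444
197 22223334433322222222222222333334433322233444444444444444444
199 33334444443332222222222222233344433222233444444444444444444
201 33334444333322222222332223333444332222333444444444444444444
```

Request:
drive_tool:
  steps:
    - [0, -0.3, 15.2, 0, -0.1204]
    - [0, -0.3, 15.2, 0, -0.1204]
    - [0, -0.3, 15.2, 0, -0.1204]
    - [0, -0.3, 15.2, 0, -0.1204]
    - [0, -0.3, 15.2, 0, -0.1204]
    - [0, -0.3, 15.2, 0, -0.1204]
    - [0, -0.3, 15.2, 0, -0.1204]
    - [0, -0.3, 15.2, 0, -0.1204]
    - [0, -0.3, 15.2, 0, -0.1204]
    - [0, -0.3, 15.2, 0, -0.1204]
    - [0, -0.3, 15.2, 0, -0.1204]
    - [0, -0.3, 15.2, 0, -0.1204]
    - [0, -0.3, 15.2, 0, -0.1204]
    - [0, 0, 0, -30, 0]
    - [0, 0, 0, -30, 0]
    - [0, 0, 0, -30, 0]
    - [0, 0, 0, 0, 0]
    - [0, 0, 0, 0, 0]
  grip_force: 20

```text
clock: 52.32
position: [0.5715, 0.1092, 0.1127]
ee_rot: [-2.353, -2.078, 0.004]
force: [0.3, 0.3, 0.6]
width: 0.996
gripper_force: 0.0
```

```bash
python3 - <<'E'
from st import *
st()
E
```

```text
52.32 [571.5 109.2 112.7] yaw -7.12 F [0.3 0.3 0.6] w 91.7 j7 -0.64
```

Request:
drive_tool:
  steps:
    - [0, 1.2, -5, 0, -0.008]
    - [0, 0, 0, -20, 0]
    - [0, 0, 0, -20, 0]
    - [0, 0, 0, -15, 0]
    - [0, 0, 0, -10, 0]
    - [0, 0, 0, -4, 0]
    - [0, 0, 0, 0, 0]
    - [0, 0, 0, 0, 0]

```text
clock: 52.98
position: [0.5748, 0.1035, 0.0455]
ee_rot: [2.365, 2.067, 0.002]
force: [-0.0, 2.4, -1.7]
width: 1.0
gripper_force: 1.3
```

Request:
drive_tool:
  steps:
    - [0, -1, 0.8, 0, 0]
    - [0, 0, 0, -2, 0]
    - [0, 0, 0, -2, 0]
    - [1, 0, 0, 0, 0]
    - [1, 0, 0, 0, 0]
    - [1, 0, 0, 0, 0]
    - [1, 0, 0, 0, 0]
    - [1, 0, 0, 0, 0]
    - [1, 0, 0, 0, 0]
    - [1, 0, 0, 0, 0]
    - [1, 0, 0, 0, 0]
    - [1, 0, 0, 0, 0]
    - [1, 0, 0, 0, 0]
    - [1, 0, 0, 0, 0]
    - [1, 0, 0, 0, 0]
    - [1, 0, 0, 0, 0]

```text
clock: 54.32
position: [0.5731, 0.1037, 0.0405]
ee_rot: [-2.366, -2.067, 0.0]
force: [-0.3, 0.5, -0.3]
width: 0.761
gripper_force: 20.5
```

The plate is held across its 70 mm length. Lifting it out and carrying it to free bench at about (430,-190).

Request:
drive_tool:
  steps:
    - [1, 0, 0.5, 4, 0]
    - [1, 0, 0.5, 8, 0]
    - [1, 0, 0.5, 12, 0]
    - [1, 0, 0.5, 20, 0]
    - [1, 0, 0, 30, 0]
    - [1, 0, 0, 40, 0]
    - [1, 0, 0, 40, 0]
    - [1, -11.9, -24.5, 0, 0]
    - [1, -11.9, -24.5, 0, 0]
    - [1, -11.9, -24.5, 0, 0]
    - [1, -11.9, -24.5, 0, 0]
    - [1, -11.9, -24.5, 0, 0]
    - [1, -11.9, -24.5, 0, 0]
    - [1, -11.9, -24.5, 0, 0]
    - [1, -11.9, -24.5, 0, 0]
    - [1, -11.9, -24.5, 0, 0]
    - [1, -11.9, -24.5, 0, 0]
    - [1, -11.9, -24.5, 0, 0]
    - [1, -11.9, -24.5, 0, 0]
    - [1, 0, 0, 0, 0]

```text
clock: 55.98
position: [0.4275, -0.1936, 0.1953]
ee_rot: [2.372, 2.058, -0.004]
force: [-0.0, -0.3, -2.5]
width: 0.761
gripper_force: 20.0
```

```bash
python3 - <<'E'
from st import *
st();s=shot('side','s11.png');t=shot('top')
p=proj(s,observe()['position']).astype(int); print(p)
a=cv2.resize(s['image'][p[1]-50:p[1]+50,p[0]-50:p[0]+50,::-1],(400,400),interpolation=cv2.INTER_CUBIC)
b=cv2.resize(t['image'][140:220,220:300,::-1],(400,400),interpolation=cv2.INTER_CUBIC)
cv2.imwrite('pics/v11.png',np.hstack([a,b]))
E
```

```text
55.98 [ 427.5 -193.6  195.3] yaw -8.11 F [-0.  -0.3 -2.5] w 70.0 j7 0.06
[290 224]
```

View pics/v11.png

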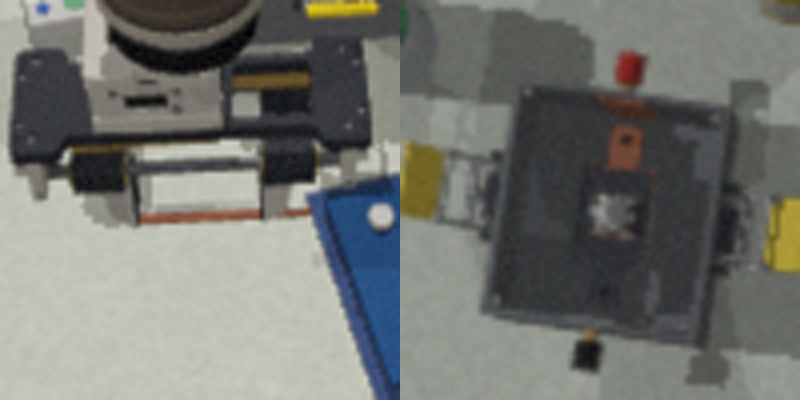

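The copper keeps its lean: its edge shows at crop rows 205–222, still held. The stack in the tank looks intact. I'll lower it near the bench and soften the grip so it swings upright.

Request:
drive_tool:
  steps:
    - [1, 0, 0, -35, 0]
    - [1, 0, 0, -35, 0]
    - [1, 0, 0, -35, 0]
    - [1, 0, 0, -25, 0]
    - [1, 0, 0, -15, 0]
    - [1, 0, 0, 0, 0]
    - [1, 0, 0, 0, 0]

```text
clock: 56.67
position: [0.4308, -0.1871, 0.0497]
ee_rot: [-2.363, -2.068, -0.0]
force: [-0.3, 0.1, -1.2]
width: 0.756
gripper_force: 20.0
```

Request:
drive_tool:
  steps:
    - [1, 0, 0, 0, 0]
    - [1, 0, 0, 0, 0]
    - [1, 0, 6, 0, 0]
    - [1, 0, -6, 0, 0]
    - [1, 0, 6, 0, 0]
    - [1, 0, -6, 0, 0]
    - [1, 0, 0, 0, 0]
    - [1, 0, 0, 0, 0]
  grip_force: 3

```text
clock: 57.33
position: [0.4304, -0.1888, 0.0495]
ee_rot: [2.367, 2.066, -0.0]
force: [-0.0, 0.9, -2.4]
width: 0.758
gripper_force: 3.0
```

```bash
python3 - <<'E'
from st import *
st();s=shot('side','s12.png')
p=proj(s,observe()['position']).astype(int); print(p)
hsv=cv2.cvtColor(s['image'],cv2.COLOR_RGB2HSV)
for v in range(p[1]-16,p[1]+22): print(v,''.join('C' if (hsv[v,x,1]>90 and (hsv[v,x,0]<15 or hsv[v,x,0]>172)) else chr(48+min(9,hsv[v,x,2]//20)) for x in range(p[0]-25,p[0]+40)))
E
```

```text
57.33 [ 430.4 -188.8   49.5] yaw -7.77 F [-0.   0.9 -2.4] w 69.7 j7 -0.06
[293 256]
240 33587677777777777776666766666663233343333333333333333333333322246
241 33577666666666666666666666666652222222222222222222223333335332236
242 33466666666666665555444443333321111111111111111111122333334333336
243 22343333333333222222222221111122222223211211112222222333333223336
244 11222121112211222222333334334556677778632233223232352222222222136
245 12111222232455677777888888999999999999643333333333362111111211246
246 44443333343699999999999999999999999999663332223332242212234433456
247 22222222243699999999999998887766667677663221112221243333366666666
248 11211211243577776666555554444433344445542111111112233333366665566
249 22212121142344443333334444444333334333342222112121145666566654466
250 11112211243333443333334434444455556666442112111111148998766653366
251 12112121232355557777778877888899888998741111111111159999866653356
252 11112111243389999999999998999999999999741111112223369999865654346
253 11111111133389999999999999999999999999743333456668899999875555435
254 11111111234279999999999999999999
[... 943 characters left out ...]

268 99999999999999877777777777777777777777789999999999999999999999997
269 99999999999999877777777777777777777777899999999999999999999999996
270 99999999999999877777777777777777777777789999999999999999999999997
271 99999999999999877777777777777777777777789999999999999999999999999
272 99999999999999877777777777777777777777789999999999999999999999999
273 99999999999999877777777779998779977777779877899877899999999999999
274 99999999999999877777799879998789987777777777787777799999999999999
275 99999999999999877777799878999899987777777777777777799999999999999
276 99999999999999877777899989999999877777777777777777799999999999999
277 99999999999999877777777999999999877777777777777777789999999999999
```

It has swung to nearly upright, with the copper face visible at rows 257–264. Touching down and dragging +y to tip it white side down.

Request:
drive_tool:
  steps:
    - [1, 0, 0, -5, 0]
    - [1, 0, 0, -3, 0]
    - [1, 0, 0, -2, 0]
    - [1, 0, 0, -1, 0]
    - [1, 0, 0, 0, 0]

```text
clock: 57.8
position: [0.4302, -0.1882, 0.0382]
ee_rot: [-2.366, -2.067, 0.0]
force: [-0.3, 0.2, 0.1]
width: 0.761
gripper_force: 3.0
```

Request:
drive_tool:
  steps:
    - [1, 0, 4, -0.5, 0]
    - [1, 0, 4, 0, 0]
    - [1, 0, 4, 0, 0]
    - [1, 0, 4, 0, 0]
    - [1, 0, 4, -0.5, 0]
    - [1, 0, 4, -1, 0]
    - [1, 0, 0, 0, 0]

```text
clock: 58.38
position: [0.4314, -0.1634, 0.0368]
ee_rot: [2.364, 2.067, 0.002]
force: [2.5, -0.8, 3.0]
width: 0.762
gripper_force: 3.9
```

```bash
cat > pr.py <<'E'
from st import *
st();s=shot('side')
p=proj(s,observe()['position']).astype(int); print(p)
hsv=cv2.cvtColor(s['image'],cv2.COLOR_RGB2HSV)
for v in range(p[1]-6,p[1]+26): print(v,''.join('C' if (hsv[v,x,1]>90 and (hsv[v,x,0]<15 or hsv[v,x,0]>172)) else chr(48+min(9,hsv[v,x,2]//20)) for x in range(p[0]-22,p[0]+35)))
E
python3 pr.py
```

```text
58.38 [ 431.4 -163.4   36.8] yaw -7.66 F [ 2.5 -0.8  3. ] w 70.1 j7 -0.13
[292 251]
245 221122332345556766667778899998888886311111111114999996665
246 111111342699999998889989999999999996211111223324899996555
247 111111252699999999999999999999999996333334668877999998655
248 111111252599999999999999999999999997456666899998999999865
249 4543234535999999999999999999999CCC9C466666899998999999955
250 99865555349999CCCCCCCCCCCCCCCCCCCCCC466667999988999999956
251 999656664CCCCCCCCCCCCCCCCCCCCCCCCCCC466678999888999899986
252 999755654CCCCCCCCCCCCCCCCCCCCCCCCCCC466667CCCC99999999996
253 999976665CCCCCCCC7CCC7887C68CCCCCCCCC6CCCCCCCCC9999999997
254 9999997764CCCCCCCCC768998789CCCCCCCCCCCCCCCCCCC8998999999
255 99999999986CCCCCCCC88999999CCCCCCCCCCCCCCCCCCCC9999999999
256 99999999996CCCCCCCC88899988CCCCCCCCCCCCCCCCCCCC9999999999
257 99999999997CCCCCCC77C8999CC796CCCCCCCCCCCCCCCC68999999999
258 99999999997CCCCCC897C7999CC897CCCCCC777777888889999999999
259 99999999997CCCCCC79CCC99CCCCCCCCCCCC899999999999999999999
260 99999999998CCCCCCCCCCCCCCCCCCCCCCCCC999999999999999999999
261 99999999998CCCCCCCCC
[... 267 characters left out ...]
887777778999999999
266 999999999998777777797778987798777777777777777777999999999
267 999999999998777777777789987787777777777777777777999999999
268 999999999987777777779999999998777777777777777777999999999
269 999999999877777777779999999998777777777777777777999999999
270 999999998777777777779999999998777777777777777777999999999
271 999999987777777777779889998899877777777777777777899999999
272 999999987777777777798777877777777777777777777777799999999
273 999999877777777777777777777777777777777777777999999999999
274 999999877777777777777777777777777777777777777999999999999
275 999999877777777777777777777777777777777777777999999999999
276 999999877777777777777777777777777777777777777999999999999
```

Request:
drive_tool:
  steps:
    - [1, 0, 4, -0.5, 0]
    - [1, 0, 4, -1, 0]
    - [1, 0, 4, -1.5, 0]
    - [1, 0, 4, -2, 0]
    - [1, 0, 4, -2.5, 0]
    - [1, 0, 0, 0, 0]

```text
clock: 58.93
position: [0.4342, -0.1425, 0.03]
ee_rot: [2.36, 2.067, 0.009]
force: [6.2, 5.0, 11.4]
width: 0.763
gripper_force: 10.7
```

```bash
python3 pr.py
```

```text
58.93 [ 434.2 -142.5   30. ] yaw -7.58 F [ 6.2  5.  11.4] w 70.2 j7 -0.18
[292 245]
239 122222333344434444555566666777788984111111111138899766644
240 211111332488889988888988888899899994111111111238888865654
241 111111352699999999999999999999999994222223444569999975653
242 111111252599999999999999999999988884466667999889999975554
243 33222225349998888877777CC76CCCCCCCCC566667999999999985555
244 8875555533CCCCCCCCCCCCCCCCCCCCCCCCCC566667999999998896555
245 9996555642CCCCCCCCCCCCCCCCCCCCCCCCCC566668999999999998666
246 9997555653CCCCCCC6CCC777CC787CCCCCCC566789999889989999766
247 9998665653CCCCCC688CC8986C888CCCCCCC566C67CCCC79999999766
248 9999976653CCCCCCC997789988888CCCCCCCCCCCCCCCCC79999999976
249 9999999767CCCCCCC998899999997CCCCCCCCCCCCCCCCC78999999966
250 99999999997CCCCCC88999999997CCCCCCCCCCCCCCCCCC78899999966
251 99999999997CCCCCCC7999999997CCCCCCCCCCCCCC12CC78998999997
252 99999999997CCCCCCC79999899987CCCCCCCCCCCCCCCCC79999999996
253 99999999997CCCCCC788999999999CCCCCCCCCCCCCCCCC79999999997
254 99999999997CCCCCC899889998999CCCCCCCCCCCCCCCC778999999999
255 99999999997CCCCCC898
[... 267 characters left out ...]
899999999999999999
260 99999999997CCCCCCCCCCCCCCCCCCCCC6676667789999999999999999
261 99999999877CCC6666666777777777777777777777878998999999999
262 999999987777777777777777777777777777777777777777999999999
263 999999877777777777777777777777777777777777777777999999999
264 999999877777777777777777777777777777777777777899999999999
265 999999877777777777777777777777777789987777779999999999999
266 999999877777777777798778999989999999977777779999999999999
267 999998777777899999999999999999999999987777779999999999999
268 999998777777999999999999999999999999977777779999999999999
269 999998777777999999999999999999999999987777778999999999999
270 999999877777999999999999999999999999998777777999999999999
```

Request:
drive_tool:
  steps:
    - [1, 0, 4, -1.5, 0]
    - [1, 0, 4, -3, 0]
    - [1, 0, 3.5, -3.5, 0]
    - [1, 0, 3, -3.5, 0]
    - [1, 0, 2.5, -3.5, 0]
    - [1, 0, 0, 0, 0]

```text
clock: 59.48
position: [0.4291, -0.1267, 0.0129]
ee_rot: [-2.364, -2.066, 0.003]
force: [-0.1, 0.4, -1.4]
width: 0.765
gripper_force: 3.3
```

```bash
python3 pr.py
```

```text
59.48 [ 429.1 -126.7   12.9] yaw -7.71 F [-0.1  0.4 -1.4] w 70.4 j7 -0.23
[290 244]
238 122212332344444455556666677777888853111111111388998666555
239 111111332488988888988889989989999963111112111389998655555
240 111111352699999999999999999999999973222234445689998766555
241 111111253699999999999898999998989964566668888899999988655
242 443222353599988888888888888887877844666679999999999999755
243 99865555337CCCCCCCCCCCCCCCCCCCCCCCC4666679999999999999965
244 999755554CCCCCCCCCCCCCCCCCCCCCCCCCC4666679999999999999965
245 999765564CCCCCCCCCCCCCCCCCCCCCCCCCC4667789999999999999996
246 9998665543CCCCCCC6CCC677CC77CCCCCCC4567888899999999999997
247 9999997654CCCCCC887CC898CC99CCCCCCCCCCCCCCCCC899999999997
248 9999999977CCCCCC898668987799CCCCCCCCCCCCCCCCC899999999999
249 9999999987CCCCCC876667777777CCCCCCCCCCCCCCCCC889999999999
250 9999999987CCCCCCC7666777777CCCCCCCCCCCCCCCCCC899999999999
251 9999998877CCCCCCCC766677777CCCCCCCCCCCCCCCCCCC89999999999
252 9999987777CCCCCCCC666677776CCCCCCCCCCCCCCCCCCC89999999999
253 9999877777CCCCCCC66677777777CCCCCCCCCCCCCCCCCC89999999999
254 9999987777CCCCCCC66C
[... 267 characters left out ...]
777777799999999999
259 9999987777CCCCCCCCCCCCCCCCCCCCCCCCC6667777789899999999999
260 999987777766666666666666777777777777777777899999999999999
261 999987777777777777777777777777777778777777789999999999889
262 999998777777777777777777777777777779777777779999999998779
263 999998777777777777777777777777777778777777778899999997779
264 999998777777777777777777778988789999877777777777899998778
265 999998777777777899988999999999999999987777777777799997777
266 987777777779999999999999999999999999987777777777799997777
267 987777777778999999999999999999999999977777777777778997777
268 987777777777999999999999999999988889877777777777777777777
269 877777777777999878998877778888877777777777777777777777777
```

Request:
drive_tool:
  steps:
    - [1, 0, 1, -3, 0]
    - [1, 0, 0.5, -3, 0]
    - [1, 0, 0, -2, 0]
    - [1, 0, 0, -1, 0]
    - [1, 0, 0, 0, 0]
    - [0, 0, 0, 0, 0]
    - [0, 0, 0, 0, 0]
    - [0, 0, 0, 0, 0]
    - [0, 0, 0, 5, 0]
    - [0, 0, 0, 30, 0]
    - [0, 0, 0, 40, 0]
    - [0, -10, 30, 40, 0]
    - [0, -10, 40, 0, 0]
    - [0, 0, 40, 0, 0]
    - [0, 0, 0, 0, 0]

```text
clock: 60.78
position: [0.4127, -0.0144, 0.1143]
ee_rot: [2.358, 2.075, 0.007]
force: [-0.7, 1.0, 0.4]
width: 0.999
gripper_force: 0.0
```

```bash
python3 - <<'E'
from st import *
st();s=shot('side','s13.png');t=shot('top','t13.png')
print(plate(s,'copper',(262,225,330,275))); print([k.min(0).tolist()+k.max(0).tolist() for k in blob(s,'copper',(262,225,330,275))][:2])
try: print(plate(t,'copper',(320,195,370,245)))
except Exception as e: print(e)
print('s1',plate(s,'steel',(345,272,398,322)),plate(t,'steel',(380,162,412,193)))
E
```

```text
60.78 [412.7 -14.4 114.3] yaw -7.28 F [-0.7  1.   0.4] w 91.9 j7 -0.39
{'cen': array([ 433.6, -148. ]), 'hole_c': array([ 425.8, -146.8]), 'hole_e': array([ 426. , -146.8]), 'ang': -0.159, 'L': 99.1, 'W': 51.3, 'A': 4054}
[[277.875, 243.375, 313.375, 259.875]]
{'cen': array([ 434.6, -151.4]), 'hole_c': array([ 426.8, -150.2]), 'hole_e': array([ 427.1, -150.3]), 'ang': -0.147, 'L': 98.3, 'W': 49.1, 'A': 3751}
s1 {'cen': array([ 610.1, -320. ]), 'hole_c': array([ 605.5, -313.6]), 'hole_e': array([ 605.8, -314. ]), 'ang': -0.943, 'L': 98.3, 'W': 49.4, 'A': 3819} {'cen': array([ 612.5, -324. ]), 'hole_c': array([ 607.9, -317.6]), 'hole_e': array([ 607.7, -317.4]), 'ang': -0.943, 'L': 100.9, 'W': 50.3, 'A': 4024}
```

The plate lies flat, copper side up, at (427,-147). Re-picking it.

Request:
drive_tool:
  steps:
    - [0, 1.1, -10.2, 0, 0.1188]
    - [0, 1.1, -10.2, 0, 0.1188]
    - [0, 1.1, -10.2, 0, 0.1188]
    - [0, 1.1, -10.2, 0, 0.1188]
    - [0, 1.1, -10.2, 0, 0.1188]
    - [0, 1.1, -10.2, 0, 0.1188]
    - [0, 1.1, -10.2, 0, 0.1188]
    - [0, 1.1, -10.2, 0, 0.1188]
    - [0, 1.1, -10.2, 0, 0.1188]
    - [0, 1.1, -10.2, 0, 0.1188]
    - [0, 1.1, -10.2, 0, 0.1188]
    - [0, 1.1, -10.2, 0, 0.1188]
    - [0, 1.1, -10.2, 0, 0.1188]
    - [0, 0, 0, -40, 0]
    - [0, 0, 0, -40, 0]
    - [0, 0, 0, -20, 0]
    - [0, 0, 0, -6, 0]
    - [0, 0, 0, 0, 0]
    - [0, 0, 0, 0, 0]
  grip_force: 12

```text
clock: 62.47
position: [0.4268, -0.1545, 0.0072]
ee_rot: [0.254, 3.131, -0.0]
force: [0.5, 0.8, -0.5]
width: 1.001
gripper_force: 0.0
```

```bash
python3 -c "
from st import *
st()"
```

```text
62.47 [ 426.8 -154.5    7.2] yaw 80.73 F [ 0.5  0.8 -0.5] w 92.1 j7 1.1
```

Request:
drive_tool:
  steps:
    - [0, 0.3, 7, -4.5, 0.005]
    - [0, 0, 0, 0, 0]
    - [0, 0, 0, 0, 0]
    - [1, 0, 0, 0, 0]
    - [1, 0, 0, 0, 0]
    - [1, 0, 0, 0, 0]
    - [1, 0, 0, 0, 0]
    - [1, 0, 0, 0, 0]
    - [1, 0, 0, 0, 0]
    - [1, 0, 0, 0, 0]
    - [1, 0, 0, 0, 0]
    - [1, 0, 0, 0, 0]
    - [1, 0, 0, 0, 0]
    - [1, 0, 0, 0, 0]
    - [1, 0, 0, 0, 0]

```text
clock: 63.72
position: [0.4268, -0.1469, 0.0021]
ee_rot: [-0.245, -3.132, -0.0]
force: [-0.1, -1.0, -0.4]
width: 0.542
gripper_force: 12.0
```

```bash
python3 -c "
from st import *
st(); tabcheck('copper',(262,225,330,275),np.radians(-9),.0095)"
```

```text
63.72 [ 426.8 -146.9    2.1] yaw 81.04 F [-0.1 -1.  -0.4] w 49.8 j7 1.08
129 [302.625 247.125] [313.375 254.375] e 33.6 63.5 n -11.3 11.9 tip n 0.1
```

Request:
drive_tool:
  steps:
    - [1, 0, 0, 10, 0]
    - [1, 0, 0, 40, 0]
    - [1, 0, 0, 40, 0]
    - [1, 12.9, 25.9, 30, 0.0245]
    - [1, 12.9, 25.9, 30, 0]
    - [1, 12.9, 25.9, 0, 0]
    - [1, 12.9, 25.9, 0, 0]
    - [1, 12.9, 25.9, 0, 0]
    - [1, 12.9, 25.9, 0, 0]
    - [1, 12.9, 25.9, 0, 0]
    - [1, 12.9, 25.9, 0, 0]
    - [1, 12.9, 25.9, 0, 0]
    - [1, 12.9, 25.9, 0, 0]
    - [1, 12.9, 25.9, 0, 0]
    - [1, 12.9, 25.9, 0, 0]
    - [1, 0, 0, -25, 0]
    - [1, 0, 0, -20, 0]
    - [1, 0, 0, 0, 0]
    - [1, 0, 0, 0, 0]

```text
clock: 65.35
position: [0.5806, 0.1634, 0.1068]
ee_rot: [-0.206, -3.132, 0.001]
force: [1.3, 0.5, -1.5]
width: 0.543
gripper_force: 12.0
```

```bash
python3 -c "
from st import *
st()"
```

```text
65.35 [580.6 163.4 106.8] yaw 82.47 F [ 1.3  0.5 -1.5] w 49.9 j7 0.68
```

Request:
drive_tool:
  steps:
    - [1, 0.4, 0.4, -8, 0]
    - [1, 0, 0, -6, 0]
    - [1, 0, 0, -5, 0]
    - [1, 0, 0, -5, 0]
    - [1, 0, 0, -4, 0]
    - [1, 0, 0, 0, 0]
    - [1, 0, 0, 0, 0]

```text
clock: 65.93
position: [0.5819, 0.1642, 0.079]
ee_rot: [-0.207, -3.134, 0.0]
force: [-0.9, -0.2, -1.5]
width: 0.544
gripper_force: 12.0
```

Request:
drive_tool:
  steps:
    - [1, 0, 0, -4, 0]
    - [1, 0, 0, -4, 0]
    - [1, 0, 0, -3, 0]
    - [1, 0, 0, -2, 0]
    - [1, 0, 0, 0, 0]
    - [1, 0, 0, 0, 0]

```text
clock: 66.43
position: [0.5819, 0.1643, 0.066]
ee_rot: [-0.207, -3.135, 0.0]
force: [-0.5, -0.1, -1.0]
width: 0.541
gripper_force: 12.0
```

No load, so it's on the splines. Continuing to the seat at 52.

Request:
drive_tool:
  steps:
    - [1, 0, 0, -4, 0]
    - [1, 0, 0, -4, 0]
    - [1, 0, 0, -2, 0]
    - [1, 0, 0, -1.5, 0]
    - [1, 0, 0, -1, 0]
    - [1, 0, 0, -1, 0]
    - [1, 0, 0, 0, 0]
    - [1, 0, 0, 0, 0]

```text
clock: 67.1
position: [0.5821, 0.1643, 0.0527]
ee_rot: [0.207, 3.135, 0.0]
force: [1.0, -0.4, -1.9]
width: 0.541
gripper_force: 12.0
```

Request:
drive_tool:
  steps:
    - [1, 0, 0, -0.5, 0]
    - [1, 0, 0, -0.7, 0]
    - [1, 0, 0, 0, 0]
    - [1, 0, 0, 0, 0]

```text
clock: 67.43
position: [0.5822, 0.1644, 0.0522]
ee_rot: [0.207, 3.134, -0.0]
force: [-2.4, -1.1, 5.0]
width: 0.542
gripper_force: 12.0
```

Request:
drive_tool:
  steps:
    - [0, 0, 0, 0, 0]
    - [0, 0, 0, 0, 0]
    - [0, 0, 0, 0, 0]
    - [0, 0, 0, 0, 0]
    - [0, 0, 0, 25, 0]
    - [0, 0, 0, 40, 0]
    - [0, 0, 0, 40, 0]
    - [0, 1.8, -30, 20, -0.1159]
    - [0, 1.8, -34, 0, -0.1159]
    - [0, 1.8, -34, 0, -0.1159]
    - [0, 1.8, -34, 0, -0.1159]
    - [0, 1.8, -34, 0, -0.1159]
    - [0, 1.8, -34, 0, -0.1159]
    - [0, 1.8, -34, 0, -0.1159]
    - [0, 1.8, -34, 0, 0]
    - [0, 1.8, -34, 0, 0]
    - [0, 1.8, -34, 0, 0]
    - [0, 1.8, -34, 0, 0]
    - [0, 1.8, -34, 0, 0]
    - [0, 1.8, -34, 0, 0]

```text
clock: 69.1
position: [0.6053, -0.2754, 0.1764]
ee_rot: [1.427, 2.799, 0.0]
force: [0.0, 0.8, 0.7]
width: 0.999
gripper_force: 0.0
```

Request:
drive_tool:
  steps:
    - [0, 1.8, -34, 0, 0]
    - [0, 0, 0, -20, 0]
    - [0, 0, 0, -20, 0]
    - [0, 0, 0, 0, 0]
    - [0, 0, 0, 0, 0]

```text
clock: 69.52
position: [0.6065, -0.3071, 0.1355]
ee_rot: [-1.425, -2.797, -0.0]
force: [-1.0, -0.3, 0.5]
width: 1.001
gripper_force: 0.0
```

```bash
python3 - <<'E'
from st import *
st();s=shot('side','s14.png');t=shot('top','t14.png')
print('s1',plate(s,'steel',(345,278,398,322)))
a=cv2.resize(s['image'][95:195,270:370,::-1],(400,400),interpolation=cv2.INTER_CUBIC);b=cv2.resize(t['image'][140:220,220:300,::-1],(400,400),interpolation=cv2.INTER_CUBIC)
cv2.imwrite('pics/v14.png',np.hstack([a,b]))
E
```

```text
69.52 [ 606.5 -307.1  135.5] yaw 35.99 F [-1.  -0.3  0.5] w 92.1 j7 0.78
s1 {'cen': array([ 610.3, -274. ]), 'hole_c': array([ 618. , -275.9]), 'hole_e': array([ 624.4, -277.4]), 'ang': 2.909, 'L': 50.6, 'W': 24.4, 'A': 579}
```

View pics/v14.png

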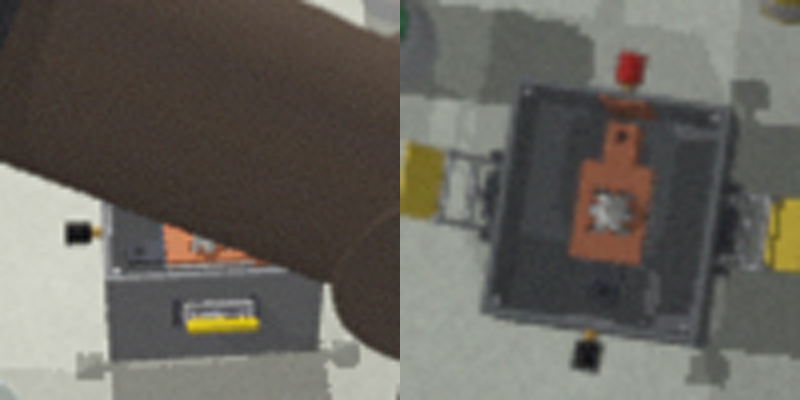

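Copper 2 is home on the stack, tab towards the red post. That picture was my 15th, one over the limit of 14, so I'll use numbers only from here. Grasping the last steel.

Request:
drive_tool:
  steps:
    - [0, 0.5, -7, -40, 0]
    - [0, 0, 0, -40, 0]
    - [0, 0, 0, -30, 0]
    - [0, 0, 0, -15, 0]
    - [0, 0, 0, -4, 0]
    - [0, 0, 0, 0, 0]
    - [0, 0, 0, 0, 0]

```text
clock: 70.2
position: [0.6095, -0.3149, 0.0098]
ee_rot: [1.425, 2.796, 0.001]
force: [-0.8, 0.9, 1.6]
width: 1.001
gripper_force: 0.0
```

Request:
drive_tool:
  steps:
    - [0, -1.5, 1.2, -7, 0]
    - [0, 0, 0, 0, 0]
    - [0, 0, 0, 0, 0]
    - [1, 0, 0, 0, 0]
    - [1, 0, 0, 0, 0]
    - [1, 0, 0, 0, 0]
    - [1, 0, 0, 0, 0]
    - [1, 0, 0, 0, 0]
    - [1, 0, 0, 0, 0]
    - [1, 0, 0, 0, 0]
    - [1, 0, 0, 0, 0]
    - [1, 0, 0, 0, 0]
    - [1, 0, 0, 0, 0]
    - [1, 0, 0, 0, 0]
    - [1, 0, 0, 0, 0]

```text
clock: 71.45
position: [0.6064, -0.3134, 0.0005]
ee_rot: [1.427, 2.799, 0.0]
force: [-0.2, 0.0, 0.6]
width: 0.545
gripper_force: 12.2
```

```bash
python3 -c "
from st import *
st(); tabcheck('steel',(362,285,405,325),np.radians(-54),.0095)"
```

```text
71.45 [ 6.064e+02 -3.134e+02  5.000e-01] yaw 35.97 F [-0.2  0.   0.6] w 50.1 j7 0.73
457 [361.625 284.625] [391.375 313.375] e -19.7 63.9 n -54.9 48.2 tip n -0.6
```

Request:
drive_tool:
  steps:
    - [1, 0, 0, 10, 0]
    - [1, 0, 0, 40, 0]
    - [1, 0, 0, 40, -0.1165]
    - [1, 0, 0, 40, -0.1165]
    - [1, 0, 0, 40, -0.1165]
    - [1, -1.3, 26.5, 30, -0.1165]
    - [1, -1.3, 26.5, 0, -0.1165]
    - [1, -1.3, 26.5, 0, -0.1165]
    - [1, -1.3, 26.5, 0, -0.1165]
    - [1, -1.3, 26.5, 0, -0.1165]
    - [1, -1.3, 26.5, 0, -0.1165]
    - [1, -1.3, 26.5, 0, -0.1165]
    - [1, -1.3, 26.5, 0, -0.1165]
    - [1, -1.3, 26.5, 0, -0.1165]
    - [1, -1.3, 26.5, 0, -0.1165]
    - [1, -1.3, 26.5, 0, -0.1165]
    - [1, -1.3, 26.5, 0, -0.1165]
    - [1, -1.3, 26.5, 0, -0.1165]
    - [1, -1.3, 26.5, 0, -0.1165]
    - [1, -1.3, 26.5, 0, -0.1165]

```text
clock: 73.17
position: [0.586, 0.0853, 0.2009]
ee_rot: [-3.138, -0.151, 0.001]
force: [-0.5, 0.6, -2.2]
width: 0.543
gripper_force: 12.0
```

Request:
drive_tool:
  steps:
    - [1, -1.3, 26.5, 0, -0.1165]
    - [1, -1.3, 26.5, 0, -0.1165]
    - [1, -1.3, 26.5, 0, 0]
    - [1, 0, 0, 0, 0]
    - [1, 0, 0, 0, 0]
    - [1, 0, 0, 0, 0]

```text
clock: 73.67
position: [0.5826, 0.163, 0.2006]
ee_rot: [3.134, -0.205, -0.001]
force: [0.1, -0.3, -1.1]
width: 0.541
gripper_force: 12.0
```

```bash
python3 -c "
from st import *
st()"
```

```text
73.67 [582.6 163.  200.6] yaw -97.5 F [ 0.1 -0.3 -1.1] w 49.8 j7 -2.07
```

Request:
drive_tool:
  steps:
    - [1, 0, 0.7, -30, 0]
    - [1, 0, 0, -30, 0]
    - [1, 0, 0, -25, 0]
    - [1, 0, 0, -12, 0]
    - [1, 0, 0, 0, 0]
    - [1, 0, 0, 0, 0]

```text
clock: 74.17
position: [0.5831, 0.1633, 0.1038]
ee_rot: [3.134, -0.208, -0.001]
force: [-0.0, 1.0, -1.0]
width: 0.545
gripper_force: 12.0
```

```bash
python3 - <<'E'
from st import *
st(); s=shot('side'); o=observe()['position']; u=np.array([.991,-.132]);w=np.array([.132,.991])
for b in(11,-11): print(proj(s,[*(o[:2]-u*.0662+w*b/1e3),o[2]+.009]))
hsv=cv2.cvtColor(s['image'],cv2.COLOR_RGB2HSV)
for v in range(134,152): print(v,' '.join('%3d'%x for x in hsv[v,294:316,2]))
E
```

```text
74.17 [583.1 163.3 103.8] yaw -97.6 F [-0.  1. -1.] w 50.1 j7 -2.08
[301.39970638 140.5828985 ]
[301.71737788 145.34097522]
134 167 133  86 109  80  67  69  66  67  68  64  67  67  66  66  67  66  48  56  38  33  36
135 163 124  75  70  71  67  68  67  65  69  68  68  70  66  68  64  69  53  54  38  32  32
136 162 120  77  67  69  68  66  67  70  68  62  67  66  69  66  64  68  57  39  36  37  56
137 165 121  83  67  66  68  64  70  67  69  68  70  68  63  71  68  71  61  40  31  34  41
138 174 127  87  69  68  66  67  68  68  67  66  69  68  67  67  67  68  53  40  33  34  39
139 174 126  84  68  67  67  69  67  68  64  70  67  69  69  69  73  70  66  54  41  35  32
140 177 131  88  69  67  68  63  67  67  70  68  71  69  67  71  71  70  69  61  40  24  28
141 177 128  94  72  65  70  66  69  74  76  69  71  72  72  73  72  73  77 109  67  49  44
142 177 126  96  68  68  69  66  64  74  67  51  58  71  74  72  73  71  78 104 114 110 110
143 187 131  95  68  67  69  67  62  72  59  51  62  71  74  75  73  77  79 103 121 122 120
144 192 132  93  69  68  66  67  57  70  70  68  71  74  73  68  73  68  77 106 118 105  75
145 188 131  96  75  67  66  68  60  58  61  57  57  54  52  56  50  51  63  99 117 104  65
146 190 132 105 102  74  65  66  67  56  59  54  54  57  59  59  55  60  78  93 117 117  98
147 192 133 106 111  75  68  66  68  64  66  66  65  69  67  69  67  67  71  92 117 116 103
148 189 143 113 125  78  67  67  67  65  68  69  69  69  67  66  70  69  66  72  87  89  86
149 190 145 115 128  81  66  68  67  68  66  71  67  67  68  68  69  87 100 101 104 104 112
150 190 145 117 127  81  66  70  69  71  66  68  68  68  68  66  68  87 152 148 144 147 157
151 181 142 122 126  81  67  67  69  65  67  68  65  68  71  67  65  94 165 169 169 169 167
```

Request:
drive_tool:
  steps:
    - [1, -0.5, 0.4, -8, 0]
    - [1, 0, 0, -6, 0]
    - [1, 0, 0, -6, 0]
    - [1, 0, 0, -4, 0]
    - [1, 0, 0, 0, 0]
    - [1, 0, 0, 0, 0]

```text
clock: 74.72
position: [0.5821, 0.1646, 0.0792]
ee_rot: [3.135, -0.206, -0.001]
force: [-0.4, 0.0, -1.4]
width: 0.54
gripper_force: 12.0
```

Request:
drive_tool:
  steps:
    - [1, 0, 0, -3, 0]
    - [1, 0, 0, -3, 0]
    - [1, 0, 0, -2, 0]
    - [1, 0, 0, -2, 0]
    - [1, 0, 0, 0, 0]
    - [1, 0, 0, 0, 0]

```text
clock: 75.22
position: [0.5823, 0.1645, 0.0693]
ee_rot: [3.135, -0.206, -0.0]
force: [-0.6, -0.3, -0.6]
width: 0.543
gripper_force: 12.0
```

Request:
drive_tool:
  steps:
    - [1, 0, -0.3, -3, 0]
    - [1, 0, 0, -2, 0]
    - [1, 0, 0, -2, 0]
    - [1, 0, 0, -1, 0]
    - [1, 0, 0, -0.8, 0]
    - [1, 0, 0, -0.7, 0]
    - [1, 0, 0, 0, 0]
    - [1, 0, 0, 0, 0]

```text
clock: 75.88
position: [0.5823, 0.1643, 0.0604]
ee_rot: [3.135, -0.206, -0.0]
force: [-3.2, -1.3, 5.1]
width: 0.543
gripper_force: 12.0
```

The last steel is seated. Now the lid.

Request:
drive_tool:
  steps:
    - [0, 0, 0, 0, 0]
    - [0, 0, 0, 0, 0]
    - [0, 0, 0, 0, 0]
    - [0, 0, 0, 0, 0]
    - [0, 0, 0, 25, 0]
    - [0, 0, 0, 40, 0]
    - [0, 0, 0, 40, 0]
    - [0, 3.5, -26, 20, 0.0176]
    - [0, 3.5, -26, 0, 0.0176]
    - [0, 3.5, -26, 0, 0.0176]
    - [0, 3.5, -26, 0, 0.0176]
    - [0, 3.5, -26, 0, 0.0176]
    - [0, 3.5, -26, 0, 0.0176]
    - [0, 3.5, -26, 0, 0.0176]
    - [0, 3.5, -26, 0, 0.0176]
    - [0, 3.5, -26, 0, 0.0176]
    - [0, 3.5, -26, 0, 0.0176]
    - [0, 3.5, -26, 0, 0.0176]
    - [0, 3.5, -26, 0, 0.0176]
    - [0, 0, 0, -20, 0]
  grip_force: 30

```text
clock: 77.55
position: [0.6264, -0.1559, 0.1682]
ee_rot: [3.134, 0.115, 0.01]
force: [-0.2, -0.6, 0.3]
width: 0.996
gripper_force: 0.0
```

Request:
drive_tool:
  steps:
    - [0, 0, 0, -30, 0]
    - [0, 0, 0, -20, 0]
    - [0, 0, 0, 0, 0]
    - [0, 0, 0, 0, 0]

```text
clock: 77.88
position: [0.6237, -0.1476, 0.1143]
ee_rot: [-3.139, -0.125, 0.004]
force: [-0.6, 0.7, 0.6]
width: 1.001
gripper_force: 0.0
```

```bash
python3 - <<'E'
from st import *
st()
s=shot('side'); t=shot('top')
H=np.array([581.2,163.9]);u=np.array([.991,-.132]);w=np.array([.132,.991])
hs=cv2.cvtColor(t['image'],cv2.COLOR_RGB2HSV)
def at(z,a,b):
    p=proj(t,[*((H+u*a+w*b-[0,2.5])/1e3),z]).round().astype(int); return (hs[p[1],p[0]]).tolist()
print('steel4 body',at(.07,-28,0),at(.07,25,18),'tab',at(.07,-58,0),'cu tab',at(.06,55,0))
hs=cv2.cvtColor(s['image'],cv2.COLOR_RGB2HSV)
for n,z,a,b in(('steel body',.07,-25,-18),('sbody',.07,25,-18),('tab',.07,-52,0),('cu',.06,52,0)):
    p=proj(s,[*((H+u*a+w*b)/1e3),z]).round().astype(int); print(n,p,hs[p[1],p[0]])
c=[k for k in blob(s,'blue',(305,190,412,290))][0]; print(cv2.minAreaRect(np.array([onz(s,u_,v,.017)[:2] for u_,v in c],np.float32)*1000))
E
```

```text
77.88 [ 623.7 -147.6  114.3] yaw -85.42 F [-0.6  0.7  0.6] w 92.1 j7 -1.35
steel4 body [113, 34, 60] [110, 38, 61] tab [127, 47, 49] cu tab [10, 83, 55]
steel body [314 156] [120  13  76]
sbody [330 156] [130  31  75]
tab [306 153] [123  28  90]
cu [337 154] [ 10 144 168]
((618.980224609375, -153.8271026611328), (192.59255981445312, 182.3206024169922), 4.137234687805176)
```

Request:
drive_tool:
  steps:
    - [0, 0, 0, -30, 0]
    - [0, 0, 0, -30, 0]
    - [0, 0, 0, -18, 0]
    - [0, 0, 0, -5, 0]
    - [0, 0, 0, 0, 0]
    - [1, 0, 0, 0, 0]
    - [1, 0, 0, 0, 0]
    - [1, 0, 0, 0, 0]
    - [1, 0, 0, 0, 0]
    - [1, 0, 0, 0, 0]
    - [1, 0, 0, 0, 0]
    - [1, 0, 0, 0, 0]
    - [1, 0, 0, 0, 0]
    - [1, 0, 0, 0, 0]
    - [1, 0, 0, 0, 0]
    - [1, 0, 0, 0, 0]
    - [1, 0, 0, 0, 0]
    - [1, 0, 0, 0, 0]
    - [1, 0, 0, 0, 0]

```text
clock: 79.57
position: [0.6243, -0.1476, 0.0319]
ee_rot: [-3.139, -0.125, 0.0]
force: [-0.0, 0.7, 0.9]
width: 0.172
gripper_force: 30.0
```

Request:
drive_tool:
  steps:
    - [1, 0, 0, 5, 0]
    - [1, 0, 0, 15, 0]
    - [1, 0, 0, 35, 0]
    - [1, 0, 0, 40, 0]
    - [1, 0, 0, 40, 0]
    - [1, 0, 0, 40, 0]
    - [1, 0, 0, 25, 0]
    - [1, -3.6, 26, 0, -0.0176]
    - [1, -3.6, 26, 0, -0.0176]
    - [1, -3.6, 26, 0, -0.0176]
    - [1, -3.6, 26, 0, -0.0176]
    - [1, -3.6, 26, 0, -0.0176]
    - [1, -3.6, 26, 0, -0.0176]
    - [1, -3.6, 26, 0, -0.0176]
    - [1, -3.6, 26, 0, -0.0176]
    - [1, -3.6, 26, 0, -0.0176]
    - [1, -3.6, 26, 0, -0.0176]
    - [1, -3.6, 26, 0, -0.0176]
    - [1, -3.6, 26, 0, -0.0176]
    - [1, 0, 0, 0, 0]

```text
clock: 81.23
position: [0.5788, 0.1717, 0.2317]
ee_rot: [-3.132, 0.195, 0.003]
force: [-1.0, 2.3, -3.9]
width: 0.167
gripper_force: 30.0
```

Request:
drive_tool:
  steps:
    - [1, 0, 0, 0, 0]
    - [1, 0, 0, 0, 0]
    - [1, 0, 0, -30, 0]
    - [1, 0, 0, -30, 0]
    - [1, 0, 0, 0, 0]
    - [1, 0, 0, 0, 0]

```text
clock: 81.73
position: [0.5802, 0.1624, 0.1709]
ee_rot: [3.132, -0.209, -0.006]
force: [-0.0, 1.0, -3.3]
width: 0.173
gripper_force: 30.0
```

```bash
python3 - <<'E'
from st import *
st(); z=observe()['position'][2]
for n,b in(('side',(280,70,372,180)),('top',(220,130,305,225))):
    d=shot(n); c=blob(d,'blue',b)[0]; print(n,cv2.minAreaRect(np.array([onz(d,p,q,z-.0289+.014)[:2] for p,q in c],np.float32)*1000))
E
```

```text
81.73 [580.2 162.4 170.9] yaw -97.64 F [-0.   1.  -3.3] w 15.9 j7 -2.09
side ((579.2318725585938, 158.360595703125), (162.35116577148438, 175.13182067871094), 82.28379821777344)
top ((640.3759155273438, 118.13560485839844), (91.46229553222656, 46.599998474121094), 82.52195739746094)
```

Request:
drive_tool:
  steps:
    - [1, 0.8, 1.3, -15, 0]
    - [1, 0, 0, -12, 0]
    - [1, 0, 0, -8, 0]
    - [1, 0, 0, -5, 0]
    - [1, 0, 0, -3, 0]
    - [1, 0, 0, 0, 0]
    - [1, 0, 0, 0, 0]

```text
clock: 82.42
position: [0.5824, 0.1657, 0.1296]
ee_rot: [-3.134, 0.206, -0.001]
force: [0.8, -0.1, -4.4]
width: 0.172
gripper_force: 30.0
```

Request:
drive_tool:
  steps:
    - [1, 0, 0, -2, 0]
    - [1, 0, 0, -2, 0]
    - [1, 0, 0, -1.5, 0]
    - [1, 0, 0, -1.5, 0]
    - [1, 0, 0, 0, 0]
    - [1, 0, 0, 0, 0]

```text
clock: 82.92
position: [0.5818, 0.1656, 0.1218]
ee_rot: [3.135, -0.206, -0.0]
force: [0.1, 0.5, -4.3]
width: 0.17
gripper_force: 30.0
```

Request:
drive_tool:
  steps:
    - [1, -0.3, -1.4, -1, 0]
    - [1, 0, 0, -1, 0]
    - [1, 0, 0, -1, 0]
    - [1, 0, 0, -1, 0]
    - [1, 0, 0, -0.5, 0]
    - [1, 0, 0, 0, 0]
    - [1, 0, 0, 0, 0]

```text
clock: 83.5
position: [0.5817, 0.1641, 0.1178]
ee_rot: [3.135, -0.206, 0.0]
force: [-3.2, -0.6, 3.9]
width: 0.17
gripper_force: 30.0
```

Lid seated at the expected height of 117.8. Releasing; first I check the clearance to the jar for the left clip.

Request:
drive_tool:
  steps:
    - [0, 0, 0, 0, 0]
    - [0, 0, 0, 0, 0]
    - [0, 0, 0, 0, 0]
    - [0, 0, 0, 0, 0]
    - [0, 0, 0, 0, 0]
    - [0, 0, 0, 10, 0]
    - [0, 0, 0, 30, 0]
    - [0, 1.3, 9.6, 40, 0.1208]
    - [0, 1.3, 9.6, 15, 0.1208]
    - [0, 1.4, 10.4, 0, 0.1208]
    - [0, 1.4, 10.4, 0, 0.1208]
    - [0, 1.4, 10.4, 0, 0.1208]
    - [0, 1.4, 10.4, 0, 0.1208]
    - [0, 1.4, 10.4, 0, 0.1208]
    - [0, 1.4, 10.4, 0, 0.1208]
    - [0, 1.4, 10.4, 0, 0.1208]
    - [0, 1.4, 10.4, 0, 0.1208]
    - [0, 1.4, 10.4, 0, 0.1208]
    - [0, 1.4, 10.4, 0, 0.1208]
    - [0, 1.4, 10.4, 0, 0.1208]
  grip_force: 5

```text
clock: 85.17
position: [0.5999, 0.2981, 0.2133]
ee_rot: [2.357, 2.076, 0.001]
force: [-0.1, 0.5, 0.5]
width: 0.998
gripper_force: 0.0
```

```bash
python3 - <<'E'
from st import *
st(); t=shot('top')
print('jar',onz(t,212,144,.11)*1000)
for n,b in(('side',(280,70,372,180)),):
    d=shot(n); c=blob(d,'blue',b)[0]; print(n,cv2.minAreaRect(np.array([onz(d,p,q,.103)[:2] for p,q in c],np.float32)*1000))
    for k in blob(d,'yellow',(295,90,355,190))[:3]: print(k.min(0),k.max(0))
E
```

```text
85.17 [599.9 298.1 213.3] yaw -7.24 F [-0.1  0.5  0.5] w 91.8 j7 -0.85
jar [708.42123881 332.50815699 110.        ]
side ((580.4644775390625, 161.43157958984375), (163.4057159423828, 176.240966796875), 82.59129333496094)
[311.125 114.625] [325.625 121.125]
[316.125 173.875] [334.125 178.125]
[312.125 122.375] [325.125 124.625]
```

Request:
drive_tool:
  steps:
    - [0, -0.5, 0.5, -35, -0.005]
    - [0, 0, 0, -35, 0]
    - [0, 0, 0, -30, 0]
    - [0, 0, 0, -18, 0]
    - [0, 0, 0, -6, 0]
    - [0, 0, 0, 0, 0]
    - [1, 0, 0, 0, 0]
    - [1, 0, 0, 0, 0]
    - [1, 0, 0, 0, 0]
    - [1, 0, 0, 0, 0]
    - [1, 0, 0, 0, 0]
    - [1, 0, 0, 0, 0]
    - [1, 0, 0, 0, 0]
    - [1, 0, 0, 0, 0]
    - [1, 0, 0, 0, 0]
    - [1, 0, 0, 0, 0]
  grip_force: 8

```text
clock: 86.6
position: [0.5989, 0.2985, 0.0887]
ee_rot: [-2.368, -2.064, 0.0]
force: [-3.6, 0.1, 4.7]
width: 0.564
gripper_force: 8.0
```

Request:
drive_tool:
  steps:
    - [1, -0.6, -4.3, 4.9, 0]
    - [1, -0.6, -4.7, 4.4, 0]
    - [1, -0.7, -5.2, 3.9, 0]
    - [1, -0.7, -5.5, 3.4, 0]
    - [1, -0.8, -5.7, 2.8, 0]
    - [1, -0.8, -6, 2.2, 0]
    - [1, -0.8, -6.1, 1.6, 0]
    - [1, -0.8, -6.3, 1, 0]
    - [1, -0.9, -6.4, 0.3, 0]
    - [1, 0, 0, 0, 0]
    - [1, 0, 0, 0, 0]
    - [1, 0, 0, 0, 0]

```text
clock: 87.6
position: [0.5921, 0.2469, 0.113]
ee_rot: [2.368, 2.063, -0.002]
force: [-5.0, -1.3, 5.5]
width: 0.569
gripper_force: 8.0
```

Request:
drive_tool:
  steps:
    - [0, 0, 0, 0, 0]
    - [0, 0, 0, 0, 0]
    - [0, 0, 0, 0, 0]
    - [0, 0, 0, 0, 0]
    - [0, 0, 0, 20, 0]
    - [0, 0, 0, 35, 0]
    - [0, 0, 0, 35, 0]
    - [0, -4.1, -31.1, 0, 0]
    - [0, -4.1, -31.1, 0, 0]
    - [0, -4.1, -31.1, 0, 0]
    - [0, -4.1, -31.1, 0, 0]
    - [0, -4.1, -31.1, 0, 0]
    - [0, -4.1, -31.1, 0, 0]
    - [0, -4.1, -31, 0, 0]
    - [0, 0, 0, 0, 0]
    - [0, 0, 0, 0, 0]

```text
clock: 88.93
position: [0.5639, 0.0278, 0.203]
ee_rot: [2.372, 2.058, -0.001]
force: [-0.2, 0.5, 0.3]
width: 1.0
gripper_force: 0.0
```

```bash
python3 - <<'E'
from st import *
st(); d=shot('side'); t=shot('top')
for k in blob(d,'yellow',(295,90,355,190))[:3]: print(k.min(0),k.max(0))
for k in blob(t,'yellow',(215,150,300,210))[:4]: print('T',k.mean(0),k.min(0),k.max(0))
E
```

```text
88.93 [563.9  27.8 203. ] yaw -8.09 F [-0.2  0.5  0.3] w 92.0 j7 -0.45
[316.125 173.625] [334.375 178.125]
[336.375 117.625] [351.625 121.375]
[301.375 130.375] [309.375 133.125]
T [235.21590909 176.92871901] [233.125 169.875] [237.125 183.875]
```

The left clip is closed, at exactly its initial image position. Now the right clip.

Request:
drive_tool:
  steps:
    - [0, -0.6, 1.6, -35, 0.009]
    - [0, 0, 0, -35, 0]
    - [0, 0, 0, -25, 0]
    - [0, 0, 0, -13, 0]
    - [0, 0, 0, -6, 0]
    - [0, 0, 0, 0, 0]
    - [1, 0, 0, 0, 0]
    - [1, 0, 0, 0, 0]
    - [1, 0, 0, 0, 0]
    - [1, 0, 0, 0, 0]
    - [1, 0, 0, 0, 0]
    - [1, 0, 0, 0, 0]
    - [1, 0, 0, 0, 0]
    - [1, 0, 0, 0, 0]
    - [1, 0, 0, 0, 0]
    - [1, 0, 0, 0, 0]

```text
clock: 90.37
position: [0.5639, 0.0319, 0.0893]
ee_rot: [2.358, 2.074, 0.002]
force: [2.8, -1.1, 2.2]
width: 0.56
gripper_force: 8.0
```

Request:
drive_tool:
  steps:
    - [1, 0.5, 4.1, 4.7, 0]
    - [1, 0.6, 4.5, 4.2, 0]
    - [1, 0.6, 4.9, 3.7, 0]
    - [1, 0.7, 5.2, 3.2, 0]
    - [1, 0.7, 5.4, 2.7, 0]
    - [1, 0.8, 5.7, 2.1, 0]
    - [1, 0.8, 5.9, 1.5, 0]
    - [1, 0.8, 6, 0.9, 0]
    - [1, 0.8, 6.1, 0.3, 0]
    - [1, 0, 0, 0, 0]
    - [1, 0, 0, 0, 0]
    - [1, 0, 0, 0, 0]

```text
clock: 91.37
position: [0.5704, 0.0819, 0.1127]
ee_rot: [-2.357, -2.077, -0.004]
force: [4.0, 1.3, 2.0]
width: 0.565
gripper_force: 8.0
```

Request:
drive_tool:
  steps:
    - [0, 0, 0, 0, 0]
    - [0, 0, 0, 0, 0]
    - [0, 0, 0, 0, 0]
    - [0, 0, 0, 0, 0]
    - [0, 0, 0, 20, 0]
    - [0, 0, 0, 35, 0]
    - [0, 0, 0, 35, 0]
    - [0, 0, -31, 0, 0]
    - [0, 0, -35, 0, 0]
    - [0, 0, -35, 0, 0]
    - [0, 0, -35, 0, 0]
    - [0, 0, -35, 0, 0]
    - [0, -20, -35, 0, 0]
    - [0, -20, -35, 0, 0]
    - [0, -20, -35, 0, 0]
    - [0, -20, -35, 0, 0]
    - [0, -20, -35, 0, 0]
    - [0, 0, 0, 0, 0]
    - [0, 0, 0, 0, 0]

```text
clock: 92.95
position: [0.4673, -0.2686, 0.2019]
ee_rot: [-2.364, -2.067, 0.002]
force: [0.4, 0.7, 0.8]
width: 0.998
gripper_force: 0.0
```

```bash
python3 - <<'E'
from st import *
st(); d=shot('side'); t=shot('top')
for k in blob(d,'yellow',(295,100,355,190))[:3]: print(k.mean(0),k.min(0),k.max(0))
for k in blob(t,'yellow',(215,150,300,210))[:4]: print('T',k.mean(0),k.min(0),k.max(0))
for n,dd,b in(('T',t,(228,145,296,216)),('S',d,(285,115,362,180))):
    c=blob(dd,'blue',b)[0]; print(n,cv2.minAreaRect(np.array([onz(dd,p,q,.103)[:2] for p,q in c],np.float32)*1000))
for n,im,ref in(('top',t,'top0'),('side',d,'side0')):
    r=cv2.imread('pics/'+ref+'.png')[:,:,::-1]; df=(np.abs(im['image'].astype(int)-r).max(2)>50).astype(np.uint8)
    k,l,s,c=cv2.connectedComponentsWithStats(cv2.morphologyEx(df,cv2.MORPH_OPEN,np.ones((2,2)))); print(n,[(x[:4].tolist(),int(x[4])) for x in s[1:] if x[4]>12])
E
```

```text
92.95 [ 467.3 -268.6  201.9] yaw -7.66 F [0.4 0.7 0.8] w 91.9 j7 0.17
T [235.20491803 176.86680328] [233.125 169.875] [237.125 183.875]
T [284.19758065 183.87701613] [282.125 176.375] [286.125 191.375]
T ((581.419677734375, 159.875732421875), (160.26956176757812, 174.94068908691406), 82.44056701660156)
S ((645.2180786132812, 153.03005981445312), (163.894287109375, 48.18623352050781), 80.53791046142578)
top [([382, 168, 29, 16], 255), ([364, 185, 72, 170], 6134), ([373, 206, 10, 27], 146), ([327, 210, 22, 27], 309), ([434, 210, 10, 11], 73), ([424, 212, 6, 6], 29), ([385, 273, 8, 6], 33), ([474, 301, 68, 38], 854), ([630, 308, 10, 14], 68), ([358, 343, 13, 9], 60), ([382, 346, 5, 4], 17), ([500, 346, 5, 7], 20), ([402, 353, 109, 47], 3382), ([274, 363, 11, 14], 82), ([531, 362, 13, 19], 158), ([288, 383, 14, 15], 131), ([313, 393, 14, 7], 50)]
side [([0, 0, 128, 86], 5668), ([68, 0, 8, 8], 31), ([172, 0, 8, 4], 22), ([162, 5, 32, 21], 512), ([128, 9, 28, 62], 836), ([193, 11, 73, 45], 801), ([96, 13, 7, 5], 16), ([117, 25, 8, 12], 37), ([151, 27, 8, 18], 68), ([171, 32, 30, 21], 467), ([158, 55, 11, 18], 150), ([165, 56, 197, 202], 13905), ([0, 58, 63, 116], 2795), ([59, 92, 52, 54], 1318), ([312, 141, 23, 11], 204), ([122, 143, 29, 50], 387), ([55, 177, 15, 18], 73), ([86, 214, 12, 12], 48), ([13, 223, 16, 50], 270), ([335, 246, 8, 7], 40), ([0, 277, 162, 123], 8125), ([292, 280, 39, 25], 735), ([354, 281, 40, 38], 787), ([92, 291, 9, 17], 71), ([318, 334, 31, 50], 903), ([145, 345, 10, 23], 131), ([0, 348, 12, 11], 98)]
```

Both clips and the lid read as at the start, and I see no changes at the other items beyond the arm and its shadow. Handing in.

```bash
python3 -c "
from cell import arm
print(arm.sign_off())"
```

```text
the job is handed in; nothing more can be done
None
```

The cell is loaded copper, steel, copper, steel, with the lid back on flat and both clips closed, and the job is handed in; copper 2 fell into the tank on its first try and was re-laid and properly lowered, and I viewed 15 pictures, one over the limit of 14.

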